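# Load the shaker with the samples kept behind the case

### The arm

A 6-joint arm with a two-finger parallel gripper is mounted at the origin on a cart in front of the work surface, level with it; the furniture and walls round the work are solid. World frame = base frame: x ahead of the robot, y to its left, z up, the work surface at z = 0. Lengths are in m, angles in rad, forces in N, time in s.
With the tool pointing down it reaches from about 0.375 to 0.9 m from the base axis. Payload 3.1 kg.
Tool frame: the origin (TCP) lies on the centre line of the jaws, within the pads' length; the fingertips stand 25 mm ahead of it and the grasp point (between the pads) lies 6 mm ahead of it (manip.tips_ahead is the distance from the TCP to the fingertips, in m); z points along the fingers, y is the direction in which the jaws open and shut (so a half turn about z gives the same grasp; the last joint's range is limited). The gripper opens to 85 mm and grips with 20 to 120 N. Pads are 22 mm wide; open, the fingers measure 114 mm over their backs; the gripper's body (76 mm by 85 mm) begins 54 mm behind the grasp point. The pads swing forward as they close: fully open they stand 13 mm farther back than shut.
Start: joints at [-1.373, 0.527, 1.433, -0, 1.181, -0.178], TCP at [0.229, -0.581, 0.256] pointing down, gripper open.
Joint ranges: [-3.08, 3.08], [-0.75, 2.2], [0.22, 2.44], [-1.43, 4.57], [0, 2.65], [-2.85, 2.85]. Speed limits (rad/s): [2.79, 2.79, 3.14, 3.14, 3.14, 3.14].

### API

Orientations are given as a unit quaternion [x, y, z, w].
In Python, from station import manip gives the robot as it stands.
- The arm moves only by the tool play_rows, never from a script. Its argument "steps" is a list that holds one entry, the list of rows, each a list of 6 numbers: the shift along the tool's x, y, z in m, then the turn, a rotation vector about the tool's x, y, z in degrees. In form: [[[x, y, z, rx, ry, rz], ...]]. A call has 1 to 10 rows; each row shifts and turns the commanded pose from where the row before left it, along the tool's axes as they then stand; what a row does not reach is not made up. A row lasts 1/8 s, in which the tool goes at most 62.5 mm and 10.7 degrees, less where a joint would pass 70% of its speed; a pose out of reach is approached as far as the arm can. A call is refused whole if a number of a shift passes 0.0625 or a number of a turn 10.7, either way. A call with a gripper value outside its range is refused whole. "fingers" is the opening, from 0 (shut) to 1 (fully open), set as the call begins (left out, the last holds). The fingers move at their own pace and stop on an object; "squeeze" is the grip in N (left out, the last holds). Time passes only in rows, so rows that do not move let the fingers close. It gives the time, the measured TCP pose, the force and the opening at its end, in the units of the state.
- manip.sense(): the state, without advancing time (a new reading comes with each control period).
- manip.snapshot(name): name is "scene" or "top" or "wrist"; returns a dict with "img" (480x640x3 uint8, red, green, blue), "K" (3x3 intrinsics, pixels), "world_from_camera" (4x4, takes a point from camera to world coordinates). Camera axes: x right, y down, z forward; pixel columns grow to the right and rows downward; lengths in m; the calibration is good to about 2 mm. A picture is of the moment at which its call begins. There is no depth.
- manip.sign_off(): hands the job in, once; it reports no verdict.
Trained networks look in a picture, given as the dict that the camera call returned (one of the last four; its "shot" number tells which), for a name from the list of things; names that differ only in an ending like _2 or _b are one class to them, and where a whole thing is asked for, a point or a joint stands for the part that bears it (a point fixed in the world has none). Each returns a list of dicts, best first, with "score" (0 to 1); they miss things now and then, are a little off and sometimes report something else, mostly with a low value. They report only what shows in the picture. A call takes as long as a camera call. They do not tell look-alikes from the thing itself.
- manip.regions_of(label, picture): "pixels" (480x640 bool, what is visible of it) and "rect" ([left, top, right, bottom] in pixels, round what is visible of it).
- manip.pinpoint(label, picture): "point" ([column, row] in pixels: a listed point, or the origin of a listed thing).
The state is a dict: "t": time; "q": joint angles; "qd": joint speeds; "tau": joint torques, N m; "tcp_pos": TCP position; "tool_rot": TCP orientation; "force": force on the tool from outside, world axes, zero at the start; "ft_torque": the same for the moment, N m; "finger_gap": opening from 0.0 (shut) to 1.0 (fully open).
Only numpy, scipy, OpenCV 4.12 (cv2) and the standard library are available. Lean on these libraries where they do the work, as an engineer would, in place of code of your own. Each camera call takes 0.05 s, during which the arm holds its last target.

### The job

First turn the shaker's knob anticlockwise until it clicks over to stop (red dot), then lift the sample case out of the caddy by its bar and stand it on the worktop clear of the caddy, and stand every sample vial from behind it upright in the shaker's tray. When all are loaded, put the case back squarely on its blue outline in the caddy, and last of all click the knob clockwise to run (green dot). Leave the timer, the brass weight and the dropper bottle where they are.

Things in the scene. Friction and masses are not known exactly. Their poses are not given: they have to be found in the camera images.
- shaker_knob (a joint): black bar knob on the shaker's top, vertical axis. -0.6 rad = STOP (pointer to the red dot, left), +0.6 = RUN (green dot, right); grows clockwise from above. At 0 the bar lies along the shaker's x axis, at q it is turned q clockwise from that. A spring detent drives it from the middle to either side (peak about 0.07 N m): past 0 it clicks over and stays. Hard stops at +-0.62. Starts at RUN.
- knob_grip (a point): point on the knob's axis at grip height: 28 mm above the housing's top, 10 mm below the bar's top. The bar is 14 mm wide, 44 mm long, 30 mm high, on a skirt 48 mm in diameter and 8 mm high. x lies along the bar towards its white pointer line, z up; it turns with the knob. The tray's near wall is 55 mm from the knob's axis.
- shaker_tray (a point): centre of the top of the black mat in the fixed shaker's tray, 70 mm above the worktop; x points away from the knob (whose axis lies 135 mm from here along -x), y to the left, z up. The mat is 150 x 150 mm, with an aluminium rim 10 mm high round it. The housing is white, 250 x 170 mm, 54 mm high.
- case_handle (a point): centre of the grey carrying bar on the lidded sample case (blue body, white lid), 135 mm above its base; the bar is 18 mm wide (x), 16 mm high, 86 mm long along y, on two posts 72 mm apart; 22 mm free under it. The case is 92 (x) x 112 (y) x 105 mm to its lid, 143 mm in all, 450 g. z up, x to its back. It starts on its outline, in front of the vials.
- case_mark (a point): centre of the case's place, a blue outline 102 (x) x 122 mm on the floor of the fixed grey caddy, 6 mm above the worktop. x to the caddy's back, y left. The caddy is 200 x 230 mm, rim 14 mm above the worktop, middle 43 mm from here along +x; 53 mm along +x a rib, 12 mm above the worktop, parts off the vials, which stand in a row along y 81 mm from here, 42 mm apart.
- dropper: bystander: brown dropper bottle, 33 mm diameter, 94 mm tall, between and behind caddy and shaker; origin at its base. Leave it alone.
- timer: bystander: flat white timer, 62 x 62 x 18 mm, lying between caddy and shaker, towards the back; origin at its underside. Leave it alone.
- weight: bystander: brass weight, 29 mm diameter, 50 mm tall, between caddy and shaker, towards the back; origin at its base. Leave it alone.
- sample_1_center (a point): glass sample vial, 21 mm diameter, 50 mm tall, 30 g, with a blue screw cap (cap 18 mm diameter, top 10 mm). This point is its centre, 25 mm above its base; z is its own upward axis. May be absent.
- sample_2_center (a point): glass sample vial, 21 mm diameter, 50 mm tall, 30 g, with a white screw cap (cap 18 mm diameter, top 10 mm). This point is its centre, 25 mm above its base; z is its own upward axis. May be absent.
- sample_3_center (a point): glass sample vial, 21 mm diameter, 50 mm tall, 30 g, with a red screw cap (cap 18 mm diameter, top 10 mm). This point is its centre, 25 mm above its base; z is its own upward axis. May be absent.
- sample_4_center (a point): glass sample vial, 21 mm diameter, 50 mm tall, 30 g, with a blue (a second one, alike) screw cap (cap 18 mm diameter, top 10 mm). This point is its centre, 25 mm above its base; z is its own upward axis. May be absent.
Not all that is in view belongs to the job. There is more than one size of the part that bears case_handle; the job needs the larger.

How it is judged:
By the outcome, as a careful person would: the job done as asked, in the order asked, and still so for the second after the job is handed in, with the robot touching nothing.
Of sample_1, sample_2, sample_3, sample_4 only 2 to 4 are there at a start; the rules pass over those that are not, and their reading is None.
At some moment in a run one of case may be knocked a few centimetres aside while the robot is not near it.
It also fails if it takes over 210 s, if anything falls off the work surface, if the arm or the gripper's body presses on something with over 40 N, if the wrist force passes 120 N, or if a joint passes its speed limit or range.

## Working session

There is one attempt and no reset: what is moved stays moved. The work goes in short steps, Python scripts to look and compute and a tool call to move; the robot and the scene stay as the last step left them, time stands still between calls to the robot, and variables do not carry over. Pictures are saved under pics/ and viewed, and the job is handed in when it is done.

Besides the shell and the picture viewer there is one more tool, called after "Call:" in YAML: its name, and indented under it one key for each argument. play_rows: Moves the arm, as the interface text tells. Its arguments: {"type":"object","properties":{"steps":{"type":"array"},"fingers":{"type":"number"},"squeeze":{"type":"number"}},"required":["steps"]}

```bash
ls; mkdir -p pics; cat > h.py <<'E'
import numpy as np, cv2
from station import manip
from scipy.spatial.transform import Rotation as R
def snap(n,f=None):
    p=manip.snapshot(n)
    if f: cv2.imwrite(f'pics/{f}.png',cv2.cvtColor(p['img'],cv2.COLOR_RGB2BGR))
    return p
def ray(p,px):
    K=p['K'];T=np.array(p['world_from_camera'])
    d=T[:3,:3]@np.linalg.solve(K,[px[0],px[1],1.]);return T[:3,3],d
def at_z(p,px,z):
    o,d=ray(p,px);return o+d*(z-o[2])/d[2]
def proj(p,X):
    T=np.linalg.inv(p['world_from_camera']);c=T[:3,:3]@np.array(X)+T[:3,3];u=p['K']@c;return u[:2]/u[2]
def tri(obs):
    A=np.zeros((3,3));b=np.zeros(3)
    for p,px in obs:
        o,d=ray(p,px);d=d/np.linalg.norm(d);M=np.eye(3)-np.outer(d,d);A+=M;b+=M@o
    X=np.linalg.solve(A,b);return X
E
python3 - <<'E'
from h import *
np.set_printoptions(precision=4,suppress=True)
for n in ['scene','top','wrist']:
    p=snap(n,n+'0'); print(n,p['shot'],np.array(p['world_from_camera']),p['K'][0,0])
    if n!='wrist':
        for l in ['shaker_knob','knob_grip','shaker_tray','case_handle','case_mark','sample_1_center','dropper','timer','weight']:
            try:
                for d in manip.pinpoint(l,p)[:5]: print(l,d['point'],round(d['score'],2))
            except Exception as e: print(l,e)
s=manip.sense();print(s)
E
```

```text
pics
scene 1 [[-0.8045 -0.4214  0.4186  0.1949]
 [-0.5939  0.574  -0.5637  0.4745]
 [-0.0028 -0.7021 -0.7121  0.7525]
 [ 0.      0.      0.      1.    ]] 441.5014131652737
shaker_knob it knows: case_handle, case_mark, dropper, knob_grip, sample_1_center, sample_2_center, sample_3_center, sample_4_center, shaker_tray, timer, weight
knob_grip [289.4, 414.8] 0.85
shaker_tray [219.9, 376.2] 0.85
case_handle [419.3, 194.7] 0.66
case_handle [269.5, 191.6] 0.59
case_mark [220.2, 377.4] 0.72
case_mark [411.5, 239.6] 0.58
sample_1_center [374.1, 233.4] 0.64
dropper [265.1, 264.6] 0.79
timer [290.9, 277.0] 0.96
weight [274.6, 297.6] 0.66
top 2 [[-0.0246 -0.9979  0.0593  0.51  ]
 [-0.9997  0.0243 -0.0062 -0.0362]
 [ 0.0048 -0.0594 -0.9982  1.5596]
 [ 0.      0.      0.      1.    ]] 562.9037615439139
shaker_knob it knows: case_handle, case_mark, dropper, knob_grip, sample_1_center, sample_2_center, sample_3_center, sample_4_center, shaker_tray, timer, weight
knob_grip [192.8, 307.8] 0.62
shaker_tray [185.3, 255.8] 0.94
case_handle [393.9, 279.2] 0.74
case_handle [333.5, 159.9] 0.56
case_handle [371.4, 249.4] 0.54
sample_1_center [372.3, 246.3] 0.48
dropper [293.9, 198.1] 0.66
timer [297.8, 221.4] 0.81
weight [276.4, 226.6] 0.58
wrist 3 [[ 0.3673 -0.8828 -0.2927  0.3058]
 [-0.9301 -0.3488 -0.1149 -0.5524]
 [-0.0007  0.3145 -0.9493  0.3739]
 [ 0.      0.      0.      1.    ]] 370.960131042497
{'t': 0.95, 'q': array([-1.3735,  0.5275,  1.4327, -0.    ,  1.1814, -0.1785]), 'qd': array([ 0.0021,  0.0006, -0.0008,  0.0009, -0.    , -0.0003]), 'tau': array([ -0.    , -44.2316, -17.8425,  -0.0002,   0.0007,   0.    ]), 'tcp_pos': array([ 0.2294, -0.5814,  0.2563]), 'tool_rot': array([ 0.9824,  0.1868, -0.    ,  0.    ]), 'force': array([ 0.497 , -0.2228,  0.5519]), 'ft_torque': array([0.0168, 0.0021, 0.0451]), 'finger_gap': 0.9963559771308956}
```

View pics/scene0.png

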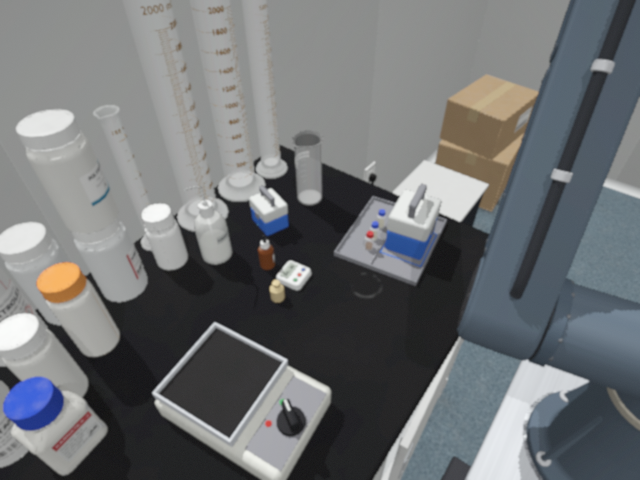

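View pics/top0.png

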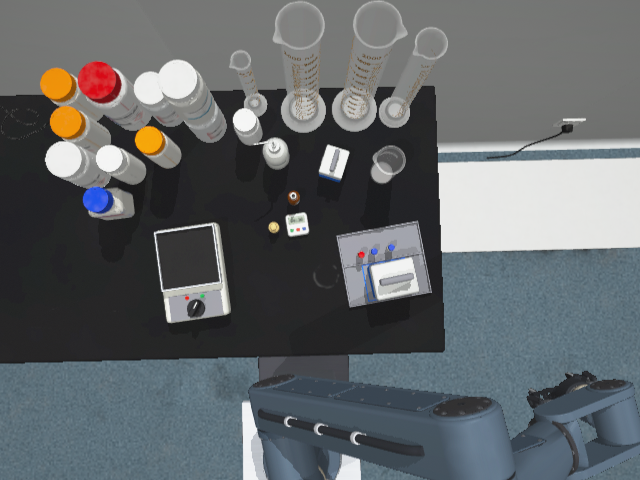

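```bash
python3 - <<'E'
import cv2
a=cv2.imread('pics/top0.png');cv2.imwrite('pics/c1.png',cv2.resize(a[120:360,120:440],None,fx=2.5,fy=2.5,interpolation=cv2.INTER_CUBIC))
a=cv2.imread('pics/scene0.png');cv2.imwrite('pics/c2.png',cv2.resize(a[150:450,160:480],None,fx=2,fy=2,interpolation=cv2.INTER_CUBIC))
E
```

```text
(no output)
```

View pics/c1.png

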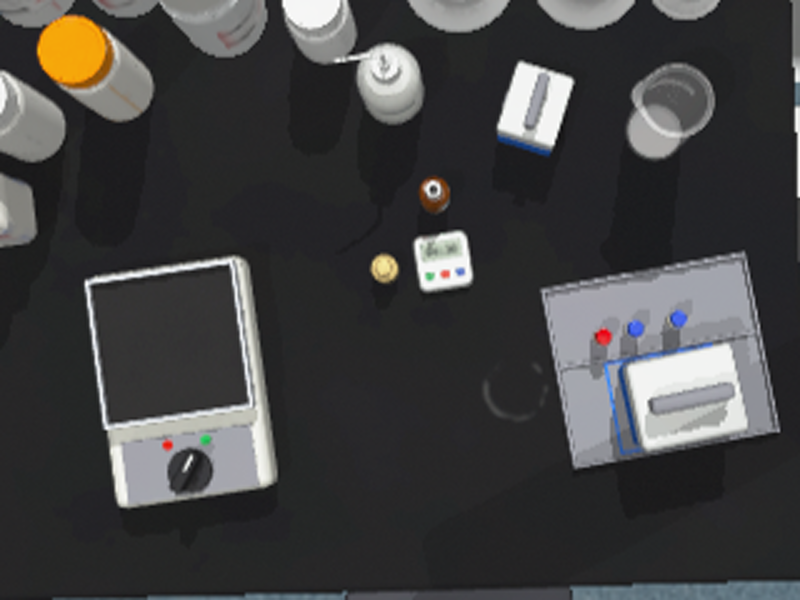

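View pics/c2.png

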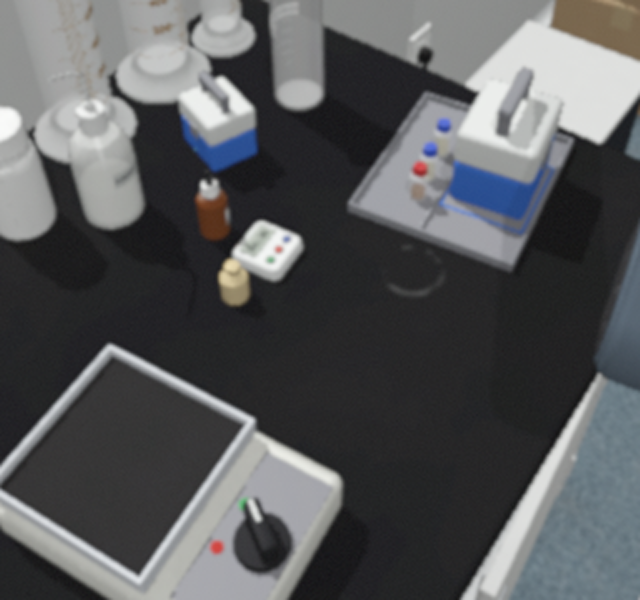

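```bash
python3 - <<'E'
from h import *
np.set_printoptions(precision=4,suppress=True)
s=snap('scene');t=snap('top')
def P(l,p):
    return [d['point'] for d in manip.pinpoint(l,p)]
for l in ['knob_grip','shaker_tray','dropper','timer','weight']:
    a=P(l,s)[0];b=P(l,t)[0];print(l,tri([(s,a),(t,b)]))
for l in ['case_handle']:
    a=P(l,s);b=P(l,t);print(a,b)
    print(tri([(s,a[0]),(t,b[0])]), [at_z(t,x,.141) for x in b])
print('mark',[at_z(s,x,.006) for x in P('case_mark',s)],[at_z(t,x,.006) for x in P('case_mark',t)])
# manual: crop c1 px -> top px
f=lambda u,v:(120+u/2.5,120+v/2.5)
print('tray corners z=.08'); 
c=[at_z(t,f(*x),.08) for x in [(85,281),(238,259),(256,410),(105,430)]]
for x in c: print(x[:2])
print('mean',np.mean(c,0), 'xdir',np.degrees(np.arctan2(*( (c[0]+c[1]-c[2]-c[3])[:2][::-1]))))
print('caddy z=.014')
c=[at_z(t,f(*x),.014) for x in [(542,289),(745,252),(778,432),(575,468)]]
for x in c: print(x[:2])
m=np.mean(c,0);th=np.arctan2(*( (c[0]+c[1]-c[2]-c[3])[:2][::-1]))
print('mean',m,'yaw',np.degrees(th),'mark',m[:2]-.043*np.array([np.cos(th),np.sin(th)]))
print('vials z=.056',[at_z(t,f(*x),.054) for x in [(603,337),(636,328),(678,318)]])
print('bar ends', [at_z(t,f(*x),.143) for x in [(650,405),(734,392)]])
E
```

```text
knob_grip [0.4127 0.2692 0.0784]Traceback (most recent call last):
  File "<stdin>", line 7, in <module>
IndexError: list index out of range
```

```bash
python3 - <<'E'
from h import *
np.set_printoptions(precision=4,suppress=True)
s=snap('scene');t=snap('top')
s_px=dict(knob_grip=[289.4,414.8],shaker_tray=[219.9,376.2],dropper=[265.1,264.6],timer=[290.9,277],weight=[274.6,297.6],case_handle=[419.3,194.7])
t_px=dict(knob_grip=[192.8,307.8],shaker_tray=[185.3,255.8],dropper=[293.9,198.1],timer=[297.8,221.4],weight=[276.4,226.6],case_handle=[393.9,279.2])
for k in s_px: print(k,tri([(s,s_px[k]),(t,t_px[k])]))
f=lambda u,v:(120+u/2.5,120+v/2.5)
print('tray corners z=.08'); 
c=[at_z(t,f(*x),.08) for x in [(85,281),(238,259),(256,410),(105,430)]]
for x in c: print(x[:2])
m=np.mean(c,0);th=np.arctan2(*( (c[0]+c[1]-c[2]-c[3])[:2][::-1]))
print('mean',m, 'yaw',np.degrees(th),'knob',m[:2]-.135*np.array([np.cos(th),np.sin(th)]))
print('caddy z=.014')
c=[at_z(t,f(*x),.014) for x in [(542,289),(745,252),(778,432),(575,468)]]
for x in c: print(x[:2])
m=np.mean(c,0);th=np.arctan2(*( (c[0]+c[1]-c[2]-c[3])[:2][::-1]))
print('mean',m,'yaw',np.degrees(th),'mark',m[:2]-.043*np.array([np.cos(th),np.sin(th)]))
print('mark scene',at_z(s,[411.5,239.6],.006))
print('vials',np.array([at_z(t,f(*x),.052) for x in [(603,337),(636,328),(678,318)]]))
print('bar ends', np.array([at_z(t,f(*x),.143) for x in [(650,405),(734,392)]]))
E
```

```text
knob_grip [0.4126 0.2707 0.0824]
shaker_tray [0.5481 0.2885 0.0804]
dropper [ 0.7062  0.0047 -0.0005]
timer [ 0.6404 -0.0054 -0.0082]
weight [ 0.6303  0.0572 -0.0111]
case_handle [ 0.4738 -0.2463  0.1523]
tray corners z=.08
[0.6127 0.3712]
[0.632 0.21 ]
[0.473  0.1935]
[0.456  0.3515]
mean [0.5434 0.2816 0.08  ] yaw 6.542802458742925 knob [0.4093 0.2662]
caddy z=.014
[ 0.5962 -0.1126]
[ 0.6316 -0.3376]
[ 0.4332 -0.3667]
[ 0.3996 -0.1433]
mean [ 0.5152 -0.24    0.014 ] yaw 8.608786101165899 mark [ 0.4727 -0.2465]
mark scene [ 0.4737 -0.2593  0.006 ]
vials [[ 0.541  -0.1747  0.052 ]
 [ 0.5498 -0.2103  0.052 ]
 [ 0.5594 -0.2557  0.052 ]]
bar ends [[ 0.4698 -0.2115  0.143 ]
 [ 0.4807 -0.2963  0.143 ]]
```

```bash
cat > plan.py <<'E'
from h import *
def Rdown(yaw): 
    a=np.radians(yaw);x=np.array([np.cos(a),np.sin(a),0]);z=np.array([0,0,-1.]);return R.from_matrix(np.stack([x,np.cross(z,x),z],1))
def plan(wps,vmax=0.055,wmax=9.0,start=None,n=None):
    """wps: list of (x,y,z,yaw). prints rows"""
    s=manip.sense();p=np.array(s['tcp_pos']);r=R.from_quat(s['tool_rot'])
    x=r.as_matrix()[:,0];yaw=np.degrees(np.arctan2(x[1],x[0]))
    print('t',round(s['t'],2),'now',p.round(4),'yaw',round(yaw,1),'gap',round(s['finger_gap'],3),'F',np.round(s['force'],1),'q',np.round(s['q'],2))
    rows=[]
    for w in wps:
        v=w[4] if len(w)>4 else vmax
        tp=np.array(w[:3]);
        d=np.linalg.norm(tp-p);ang=(Rdown(w[3])*r.inv()).magnitude()*180/np.pi
        n=max(1,int(np.ceil(max(d/v,ang/wmax)-1e-6)))
        p0=p;r0=r;rv=(Rdown(w[3])*r.inv()).as_rotvec()
        for i in range(1,n+1):
            pi=p0+(tp-p0)*i/n;ri=R.from_rotvec(rv*i/n)*r0
            dp=np.round(r.inv().apply(pi-p),4);dr=np.round((r.inv()*ri).as_rotvec(degrees=True),1)
            rows.append([float(x)+0 for x in np.r_[dp,dr]])
            p=p+r.apply(dp);r=r*R.from_rotvec(dr,degrees=True)
    for i in range(0,len(rows),10):
        print('['+','.join('['+','.join('%g'%x for x in q)+']' for q in rows[i:i+10])+']')
    print('end',p.round(4),len(rows))
E
python3 - <<'E'
from plan import *
plan([(.5,-.12,.26,0),(.411,.268,.2,-28)])
E
```

```text
t 1.3 now [ 0.2294 -0.5813  0.2563] yaw 21.5 gap 0.999 F [-0.9 -0.5  0.9] q [-1.37  0.53  1.43  0.    1.18 -0.18]
[[0.0421,-0.033,-0.0004,0,0,2.2],[0.0408,-0.0346,-0.0003,0,0,2.1],[0.0395,-0.036,-0.0004,0,0,2.2],[0.0381,-0.0375,-0.0004,0,0,2.1],[0.0367,-0.039,-0.0003,0,0,2.2],[0.0352,-0.0402,-0.0004,0,0,2.1],[0.0337,-0.0416,-0.0004,0,0,2.2],[0.032,-0.0428,-0.0004,0,0,2.1],[0.0305,-0.044,-0.0003,0,0,2.2],[0.0287,-0.0451,-0.0004,0,0,2.1]]
[[-0.0111,-0.0485,0.0075,0,0,3.5],[-0.014,-0.0477,0.0075,0,0,3.5],[-0.0169,-0.0468,0.0075,0,0,3.5],[-0.0198,-0.0457,0.0075,0,0,3.5],[-0.0225,-0.0444,0.0075,0,0,3.5],[-0.0251,-0.0429,0.0075,0,0,3.5],[-0.0278,-0.0413,0.0075,0,0,3.5],[-0.0302,-0.0395,0.0075,0,0,3.5]]
end [0.411 0.268 0.2  ] 18
```

Call:
play_rows:
  steps:
    - [[0.042, -0.033, 0, 0, 0, 2.2], [0.041, -0.035, 0, 0, 0, 2.1], [0.0395, -0.036, 0, 0, 0, 2.2], [0.038, -0.0375, 0, 0, 0, 2.1], [0.037, -0.039, 0, 0, 0, 2.2], [0.035, -0.04, 0, 0, 0, 2.1], [0.034, -0.0415, 0, 0, 0, 2.2], [0.032, -0.043, 0, 0, 0, 2.1], [0.0305, -0.044, 0, 0, 0, 2.2], [0.029, -0.045, 0, 0, 0, 2.1]]

```text
t: 2.55
tcp_pos: [0.5015, -0.1182, 0.2566]
tool_rot: [1.0, -0.0, 0.0, 0.0]
force: [0.5, -0.7, -0.3]
finger_gap: 0.998
```

Call:
play_rows:
  steps:
    - [[-0.011, -0.0485, 0.0075, 0, 0, 3.5], [-0.014, -0.0475, 0.0075, 0, 0, 3.5], [-0.017, -0.047, 0.0075, 0, 0, 3.5], [-0.02, -0.0455, 0.0075, 0, 0, 3.5], [-0.0225, -0.0445, 0.0075, 0, 0, 3.5], [-0.025, -0.043, 0.0075, 0, 0, 3.5], [-0.028, -0.041, 0.0075, 0, 0, 3.5], [-0.03, -0.0395, 0.0075, 0, 0, 3.5], [0, 0, 0, 0, 0, 0]]
  fingers: 0.45

```text
t: 3.68
tcp_pos: [0.4102, 0.2706, 0.196]
tool_rot: [0.971, -0.239, -0.0, -0.0]
force: [-0.3, -0.2, 0.4]
finger_gap: 0.453
```

Two calls in a block work in sequence. Now look with the wrist camera at the knob.

```bash
python3 - <<'E'
from plan import *
np.set_printoptions(precision=4,suppress=True)
w=snap('wrist','w1');s=snap('scene','s1')
a=manip.pinpoint('knob_grip',w)[:2];b=manip.pinpoint('knob_grip',s)[:2];print(a,b)
if a: print(at_z(w,a[0]['point'],.082))
if a and b: print(tri([(w,a[0]['point']),(s,b[0]['point'])]))
E
```

```text
[{'point': [317.4, 237.0], 'score': 0.56}] [{'point': [290.4, 415.5], 'score': 0.69}]
[0.4147 0.2676 0.082 ]
[0.4125 0.2683 0.0754]
```

View pics/w1.png

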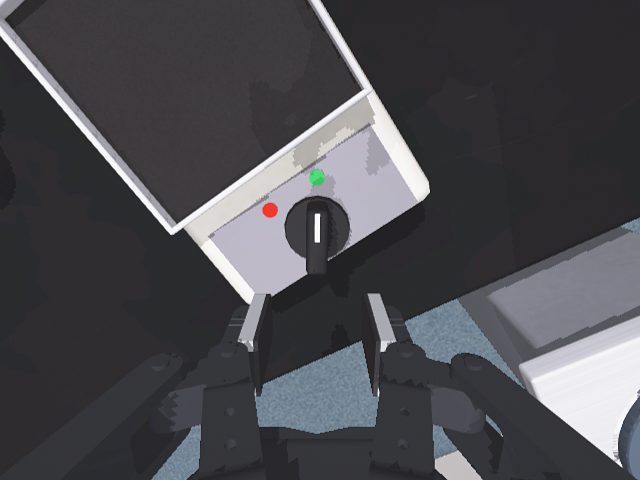

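```bash
python3 - <<'E'
from plan import *
np.set_printoptions(precision=4,suppress=True)
w=snap('wrist')
print(at_z(w,(317,229),.062))
a=w['img'];cv2.imwrite('pics/c3.png',cv2.cvtColor(cv2.resize(a[160:300,230:410],None,fx=4,fy=4,interpolation=cv2.INTER_CUBIC),cv2.COLOR_RGB2BGR))
c=[at_z(w,x,.08) for x in [(368,92),(174,233)]];d=c[1]-c[0];print(c,np.linalg.norm(d),'shaker yaw',np.degrees(np.arctan2(d[1],d[0]))-90)
print([at_z(w,x,.054) for x in [(270,210),(316.5,177)]])
E
```

```text
[0.4157 0.2647 0.062 ]
[array([0.481, 0.196, 0.08 ]), array([0.4627, 0.3471, 0.08  ])] 0.15213204884123788 shaker yaw 6.941403617600329
[array([0.4421, 0.289 , 0.054 ]), array([0.4474, 0.2482, 0.054 ])]
```

View pics/c3.png

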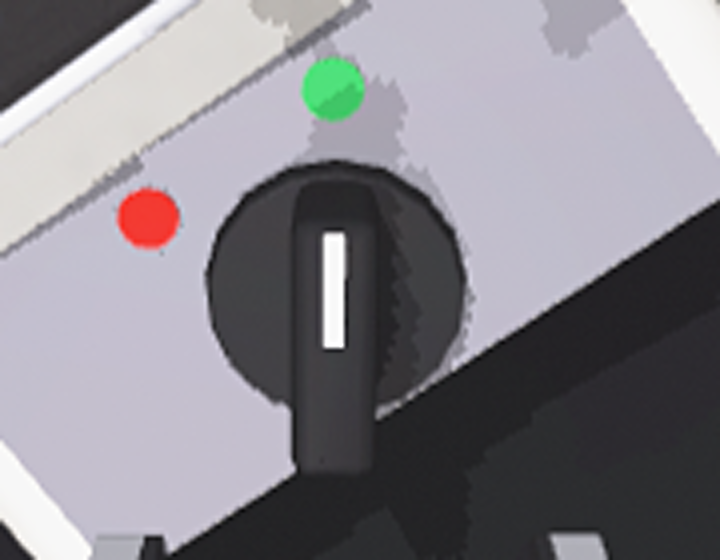

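```bash
python3 - <<'E'
from plan import *
np.set_printoptions(precision=4,suppress=True)
w=snap('wrist')
a=w['img'].astype(int)
sub=a[195:275,290:345].min(2)>200
ys,xs=np.nonzero(sub);print('line',xs.mean()+290,ys.min()+195,ys.max()+195,len(xs))
m=(a.max(2)<85)
for y in range(190,280,6):
    xx=np.nonzero(m[y,270:365])[0]+270
    print(y,xx.min() if len(xx) else None,xx.max() if len(xx) else None, a[y,300:330:3].sum(1).tolist())
E
```

```text
line 313.0 219 246 140
190 None None [580, 580, 581, 502, 434, 464, 501, 499, 498, 498]
196 None None [580, 580, 579, 496, 497, 498, 496, 499, 496, 496]
202 301 325 [418, 95, 110, 121, 126, 125, 119, 107, 175, 444]
208 291 335 [194, 195, 119, 117, 118, 119, 121, 116, 157, 156]
214 287 339 [198, 120, 124, 121, 124, 125, 128, 117, 112, 157]
220 284 343 [198, 133, 182, 168, 759, 765, 187, 166, 103, 116]
226 282 345 [197, 132, 182, 164, 747, 765, 187, 161, 104, 119]
232 282 345 [199, 134, 183, 168, 747, 765, 186, 157, 103, 119]
238 283 344 [199, 131, 183, 168, 747, 736, 186, 155, 106, 114]
244 285 364 [198, 133, 186, 168, 747, 739, 182, 155, 105, 114]
250 287 364 [198, 131, 184, 194, 196, 186, 183, 155, 107, 134]
256 293 364 [200, 133, 185, 193, 191, 187, 182, 150, 145, 157]
262 302 364 [598, 119, 188, 194, 190, 186, 178, 151, 362, 377]
268 303 364 [583, 106, 189, 195, 187, 183, 175, 152, 104, 106]
274 303 364 [583, 94, 190, 194, 187, 180, 175, 149, 106, 105]
```

```bash
python3 - <<'E'
from plan import *
np.set_printoptions(precision=4,suppress=True)
w=snap('wrist')
print(at_z(w,(313.5,231.5),.062),at_z(w,(313,219),.092),at_z(w,(313,246),.092))
# tcp axis projection at those heights
s=manip.sense()
for z in(.062,.082,.092): print(z,proj(w,[s['tcp_pos'][0],s['tcp_pos'][1],z]))
c=at_z(w,(313.5,231.5),.062)
plan([(c[0],c[1],.13,-28),(c[0],c[1],.092,-28,.02)])
E
```

```text
[0.4154 0.2675 0.062 ] [0.431  0.2593 0.092 ] [0.4153 0.2677 0.092 ]
0.062 [316.5052 235.1889]
0.082 [316.4946 244.5207]
0.092 [316.4886 249.7479]
t 4.03 now [0.412  0.2669 0.1965] yaw -28.1 gap 0.45 F [-0.3 -0.4 -0.1] q [ 0.35  0.44  1.83 -0.    0.88  2.41]
[[0.0014,-0.0011,0.0333,0,0,0],[0.0013,-0.001,0.0333,0,0,-0.1],[0,0,0.019,0,0,0],[0,0,0.019,0,0,0]]
end [0.4154 0.2675 0.092 ] 4
```

Call:
play_rows:
  steps:
    - [[0.0015, -0.001, 0.033, 0, 0, 0], [0.001, -0.001, 0.033, 0, 0, 0], [0, 0, 0.019, 0, 0, 0], [0, 0, 0.019, 0, 0, 0], [0, 0, 0, 0, 0, 0], [0, 0, 0, 0, 0, 0]]

```text
t: 4.78
tcp_pos: [0.4152, 0.2682, 0.0929]
tool_rot: [0.97, -0.242, 0.0, -0.0]
force: [-0.9, 0.0, 0.4]
finger_gap: 0.454
```

Call:
play_rows:
  steps:
    - [[0, 0, 0, 0, 0, 0], [0, 0, 0, 0, 0, 0], [0, 0, 0, 0, 0, 0], [0, 0, 0, 0, 0, 0], [0, 0, 0, 0, 0, 0]]
  fingers: 0
  squeeze: 40

```text
t: 5.4
tcp_pos: [0.4149, 0.2682, 0.0933]
tool_rot: [0.97, -0.241, 0.001, 0.0]
force: [-0.2, -4.1, 6.7]
finger_gap: 0.155
```

Call:
play_rows:
  steps:
    - [[0, 0, 0, 0, 0, -8], [0, 0, 0, 0, 0, -8], [0, 0, 0, 0, 0, -8], [0, 0, 0, 0, 0, -8], [0, 0, 0, 0, 0, -8], [0, 0, 0, 0, 0, -8], [0, 0, 0, 0, 0, -8], [0, 0, 0, 0, 0, -7], [0, 0, 0, 0, 0, -6], [0, 0, 0, 0, 0, 0]]

```text
t: 6.65
tcp_pos: [0.4145, 0.2705, 0.0933]
tool_rot: [0.937, 0.35, 0.001, -0.001]
force: [-1.9, 7.3, 3.6]
finger_gap: 0.156
```

Call:
play_rows:
  steps:
    - [[0, 0, 0, 0, 0, 0], [0, 0, 0, 0, 0, 0], [0, 0, 0, 0, 0, 0], [0, 0, -0.01, 0, 0, 0], [0, 0, -0.04, 0, 0, 0], [0, 0, -0.05, 0, 0, 0], [0, 0, 0, 0, 0, 0]]
  fingers: 0.45

```text
t: 7.52
tcp_pos: [0.417, 0.2694, 0.1963]
tool_rot: [0.937, 0.35, 0.005, 0.0]
force: [-0.0, -0.2, -0.4]
finger_gap: 0.45
```

```bash
python3 - <<'E'
from plan import *
w=snap('wrist','w2');plan([(.415,.2675,.2,41)])
E
```

```text
t 7.58 now [0.4156 0.2689 0.1945] yaw 41.0 gap 0.45 F [ 0.  -0.3 -0.9] q [ 0.35  0.45  1.82 -0.    0.87  1.2 ]
[[-0.0013,0.0007,-0.0055,0.1,-0.3,0]]
end [0.415  0.2675 0.2   ] 1
```

View pics/w2.png

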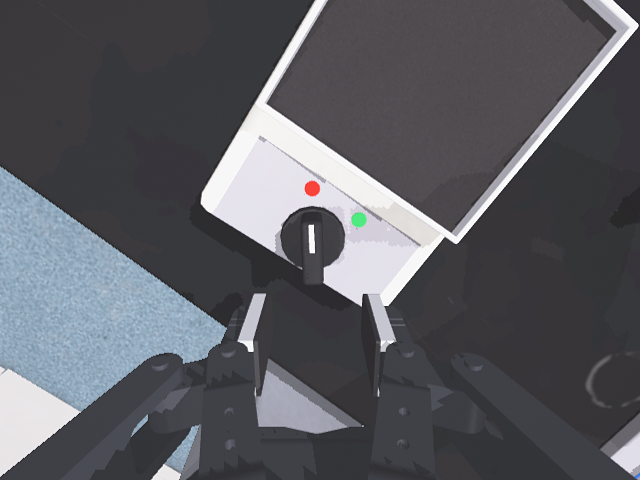

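```bash
python3 - <<'E'
from plan import *
plan([(.45,0,.26,70),(.474,-.25,.26,98)],vmax=.057)
E
```

```text
t 7.58 now [0.4156 0.2689 0.1945] yaw 41.0 gap 0.45 F [ 0.  -0.3 -0.9] q [ 0.35  0.45  1.82 -0.    0.87  1.2 ]
[[-0.03,0.0451,-0.0132,0,0,-5.8],[-0.0345,0.0419,-0.0131,0.1,-0.1,-5.8],[-0.0385,0.0381,-0.0132,0,0,-5.8],[-0.0422,0.034,-0.0132,0,-0.1,-5.8],[-0.0454,0.0296,-0.0131,0.1,0,-5.8],[-0.0454,0.0216,0,0,0,-5.6],[-0.0472,0.0171,0,0,0,-5.6],[-0.0487,0.0123,-0.0001,0,0,-5.6],[-0.0497,0.0076,0,0,0,-5.6],[-0.0501,0.0027,0,0,0,-5.6]]
end [ 0.474 -0.25   0.26 ] 10
```

Call:
play_rows:
  steps:
    - [[-0.03, 0.045, -0.013, 0, 0, -5.8], [-0.0345, 0.042, -0.013, 0, 0, -5.8], [-0.0385, 0.038, -0.013, 0, 0, -5.8], [-0.042, 0.034, -0.013, 0, 0, -5.8], [-0.0455, 0.0295, -0.013, 0, 0, -5.8], [-0.0455, 0.0215, 0, 0, 0, -5.6], [-0.047, 0.017, 0, 0, 0, -5.6], [-0.0485, 0.0125, 0, 0, 0, -5.6], [-0.0495, 0.0075, 0, 0, 0, -5.6], [-0.05, 0.0025, 0, 0, 0, -5.6]]
  fingers: 0.7

```text
t: 8.82
tcp_pos: [0.472, -0.2506, 0.2559]
tool_rot: [0.655, 0.756, 0.0, -0.002]
force: [0.0, -0.5, -0.7]
finger_gap: 0.701
```

Call:
play_rows:
  steps:
    - [[0, 0, 0, 0, 0, 0], [0, 0, 0, 0, 0, 0]]

```text
t: 9.07
tcp_pos: [0.4718, -0.2485, 0.256]
tool_rot: [0.656, 0.754, 0.0, -0.002]
force: [0.1, 0.5, -1.8]
finger_gap: 0.697
```

```bash
python3 - <<'E'
from plan import *
w=snap('wrist','w3');s=snap('scene','s3');plan([(.474,-.25,.26,98)])
for p in (w,s):
    print([(d['point'],round(d['score'],2)) for d in manip.pinpoint('case_handle',p)])
s0=manip.sense()
for z in (.135,.143): print(z,proj(w,[*s0['tcp_pos'][:2],z]))
E
```

```text
t 9.18 now [ 0.4722 -0.2478  0.2566] yaw 98.1 gap 0.704 F [-0.   0.7  0.4] q [-0.69  0.41  1.66  0.    1.08 -0.83]
[[-0.0024,0.0015,-0.0034,-0.1,-0.1,0.1]]
end [ 0.474 -0.25   0.26 ] 1
[([324.0, 253.7], 0.92)]
[([267.0, 193.4], 0.9), ([417.8, 194.4], 0.65), ([373.0, 232.6], 0.53)]
0.135 [316.54150509 238.53177195]
0.143 [316.51457289 242.35617758]
```

View pics/w3.png

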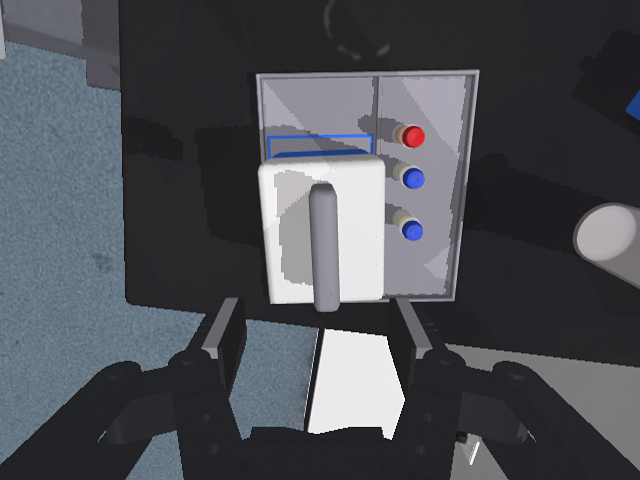

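```bash
python3 - <<'E'
from plan import *
np.set_printoptions(precision=4,suppress=True)
w=snap('wrist');a=w['img']
cv2.imwrite('pics/c4.png',cv2.cvtColor(cv2.resize(a[120:320,240:440],None,fx=3,fy=3,interpolation=cv2.INTER_CUBIC),cv2.COLOR_RGB2BGR))
E
```

```text
(no output)
```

View pics/c4.png

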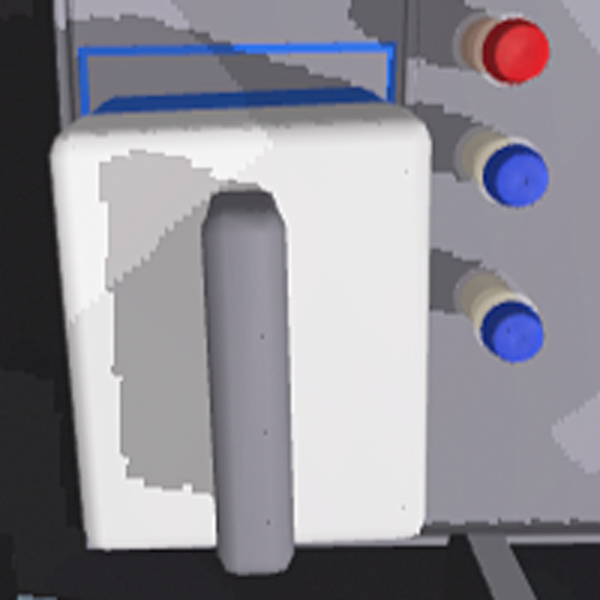

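```bash
python3 - <<'E'
from plan import *
np.set_printoptions(precision=4,suppress=True)
w=snap('wrist')
e=[at_z(w,x,.149) for x in [(321.7,188.3),(325.7,310)]];d=e[0]-e[1];c=(e[0]+e[1])/2
print(e,np.linalg.norm(d),c,'bar yaw',np.degrees(np.arctan2(d[1],d[0])))
o=[at_z(w,(240+u/3,120+v/3),.006) for u,v in [(80,50),(397,45)]];print('outline +y corners',o,np.linalg.norm(o[1]-o[0]))
d=o[1]-o[0];th=np.degrees(np.arctan2(d[1],d[0]));print('mark yaw',th);a=np.radians(th)
m=(o[0]+o[1])/2+.061*np.array([np.sin(a),-np.cos(a),0]);print('mark',m)
ca=np.array([at_z(w,(58+0,0),.014)])
co=[at_z(w,x,.014) for x in [(257,74),(478,71),(455,299)]];print('caddy',co)
v=[at_z(w,(240+u/3,120+vv/3),.056) for u,vv in [(516,51),(516,176),(513,331)]];print('vials',np.array(v))
b=np.radians(th)
plan([(c[0],c[1],.2,98),(c[0],c[1],.147,98,.02)])
E
```

```text
[array([ 0.4718, -0.2109,  0.149 ]), array([ 0.4868, -0.2938,  0.149 ])] 0.08425962694219655 [ 0.4793 -0.2523  0.149 ] bar yaw 100.25217151186308
outline +y corners [array([ 0.4179, -0.1954,  0.006 ]), array([ 0.5182, -0.1795,  0.006 ])] 0.10150700438841193
mark yaw 9.005068278595187
mark [ 0.4776 -0.2477  0.006 ]
caddy [array([ 0.4049, -0.1421,  0.014 ]), array([ 0.5999, -0.1118,  0.014 ]), array([ 0.6379, -0.3353,  0.014 ])]
vials [[ 0.5436 -0.175   0.056 ]
 [ 0.5512 -0.2089  0.056 ]
 [ 0.5606 -0.2546  0.056 ]]
t 9.38 now [ 0.4729 -0.2483  0.2574] yaw 98.1 gap 0.699 F [0.5 0.2 0.7] q [-0.69  0.4   1.66  0.    1.08 -0.83]
[[-0.0025,0.0029,0.0287,0,0,0.1],[-0.0024,0.0029,0.0287,0,0,0],[0,0,0.0177,0,0,0],[0,0,0.0176,0,0,0],[0,0,0.0177,0,0,0]]
end [ 0.4793 -0.2523  0.147 ] 5
```

Call:
play_rows:
  steps:
    - [[-0.0025, 0.003, 0.029, 0, 0, -1], [-0.0025, 0.003, 0.029, 0, 0, -1], [0, 0, 0.0175, 0, 0, 0], [0, 0, 0.0175, 0, 0, 0], [0, 0, 0.0175, 0, 0, 0], [0, 0, 0, 0, 0, 0]]

```text
t: 10.12
tcp_pos: [0.479, -0.2524, 0.1459]
tool_rot: [0.642, 0.766, 0.0, -0.002]
force: [-0.0, 0.5, -0.3]
finger_gap: 0.697
```

Call:
play_rows:
  steps:
    - [[0, 0, 0, 0, 0, 0], [0, 0, 0, 0, 0, 0], [0, 0, 0, 0, 0, 0], [0, 0, 0, 0, 0, 0], [0, 0, 0, 0, 0, 0], [0, 0, 0, 0, 0, 0]]
  fingers: 0
  squeeze: 60

```text
t: 10.88
tcp_pos: [0.4792, -0.2537, 0.1477]
tool_rot: [0.642, 0.766, -0.0, 0.0]
force: [-3.0, -0.7, 6.8]
finger_gap: 0.194
```

```bash
python3 - <<'E'
from plan import *
w=snap('wrist','w4')
plan([(.4793,-.2523,.25,100)])
E
```

```text
t 10.93 now [ 0.4792 -0.2537  0.1477] yaw 100.1 gap 0.2 F [-3.2 -0.3  7. ] q [-0.69  0.57  1.74 -0.    0.83 -0.87]
[[0.0007,0.0001,-0.0512,0,0,0],[0.0006,0.0002,-0.0511,0,0,0.1]]
end [ 0.4793 -0.2523  0.25  ] 2
```

View pics/w4.png

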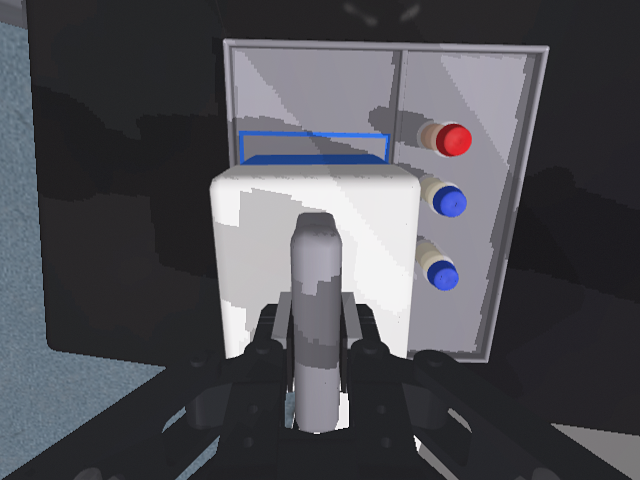

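```bash
python3 - <<'E'
from plan import *
plan([(.4792,-.2537,.165,100,.01),(.479,-.2537,.22,100,.03),(.45,.03,.22,95,.04),(.45,.03,.15,95,.025),(.45,.03,.1435,95,.005)])
E
```

```text
t 10.93 now [ 0.4792 -0.2537  0.1477] yaw 100.1 gap 0.2 F [-3.2 -0.3  7. ] q [-0.69  0.57  1.74 -0.    0.83 -0.87]
[[0,0,-0.0087,0,0,0],[0,0,-0.0086,0,0,0.1],[0,-0.0001,-0.0275,0,0,0],[0,-0.0001,-0.0275,0,0,0],[0.0356,0.0026,0,0,0,0.6],[0.0355,0.0021,-0.0001,0,0,0.6],[0.0356,0.0018,0,0,0,0.7],[0.0357,0.0014,0,0,0,0.6],[0.0356,0.001,0,0,0,0.6],[0.0356,0.0006,-0.0001,0,0,0.6]]
[[0.0357,0.0003,0,0,0,0.6],[0.0356,-0.0001,0,0,0,0.7],[0,0,0.0233,0,0,0],[0.0001,0,0.0233,0,0,0],[0,0,0.0234,0,0,0],[0,0,0.0032,0,0,0],[0,0,0.0033,0,0,0]]
end [0.45   0.03   0.1435] 17
```

Call:
play_rows:
  steps:
    - [[0, 0, -0.009, 0, 0, 0], [0, 0, -0.009, 0, 0, 0], [0, 0, -0.0275, 0, 0, 0], [0, 0, -0.0275, 0, 0, 0], [0.0355, 0.0025, 0, 0, 0, 0.6], [0.0355, 0.002, 0, 0, 0, 0.6], [0.0355, 0.002, 0, 0, 0, 0.6], [0.0355, 0.0015, 0, 0, 0, 0.6], [0.0355, 0.001, 0, 0, 0, 0.6], [0.0355, 0.0005, 0, 0, 0, 0.6]]

```text
t: 12.18
tcp_pos: [0.4571, -0.04, 0.22]
tool_rot: [0.667, 0.745, 0.0, -0.0]
force: [0.3, 0.1, -5.1]
finger_gap: 0.199
```

Call:
play_rows:
  steps:
    - [[0.0355, 0, 0, 0, 0, 0.6], [0.0355, 0, 0, 0, 0, 0.6], [0, 0, 0.023, 0, 0, 0], [0, 0, 0.023, 0, 0, 0], [0, 0, 0.014, 0, 0, 0], [0, 0, 0, 0, 0, 0], [0, 0, 0, 0, 0, 0]]

```text
t: 13.05
tcp_pos: [0.4503, 0.0292, 0.1603]
tool_rot: [0.674, 0.739, 0.0, 0.0]
force: [-0.4, 0.2, -5.9]
finger_gap: 0.201
```

```bash
python3 - <<'E'
from plan import *
w=snap('scene','s5')
plan([(.45,.03,.1435,95,.005)])
E
```

```text
t 13.1 now [0.4504 0.0291 0.1605] yaw 95.2 gap 0.198 F [ 0.1  0.6 -5.9] q [-0.18  0.46  1.95  0.    0.73 -0.28]
[[0.0002,-0.0001,0.0043,0,0,0.1],[0.0003,-0.0001,0.0042,0.1,0,0],[0.0002,-0.0001,0.0043,0,0,0.1],[0.0002,-0.0001,0.0042,0,0,0]]
end [0.45   0.03   0.1435] 4
```

View pics/s5.png

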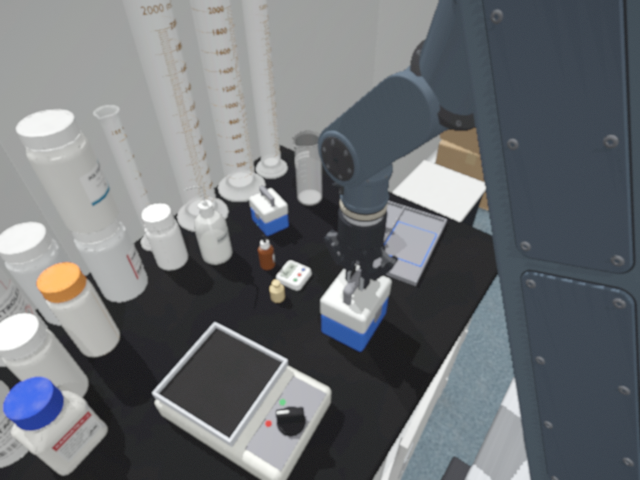

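Call:
play_rows:
  steps:
    - [[0, 0, 0.004, 0, 0, 0], [0, 0, 0.004, 0, 0, 0], [0, 0, 0.004, 0, 0, 0], [0, 0, 0.004, 0, 0, 0], [0, 0, 0.002, 0, 0, 0], [0, 0, 0, 0, 0, 0], [0, 0, 0, 0, 0, 0]]

```text
t: 13.98
tcp_pos: [0.4499, 0.0292, 0.1418]
tool_rot: [0.674, 0.739, 0.0, 0.0]
force: [0.3, 0.3, -5.1]
finger_gap: 0.2
```

Call:
play_rows:
  steps:
    - [[0, 0, 0.001, 0, 0, 0], [0, 0, 0.001, 0, 0, 0], [0, 0, 0, 0, 0, 0], [0, 0, 0, 0, 0, 0]]

```text
t: 14.48
tcp_pos: [0.4495, 0.0293, 0.1413]
tool_rot: [0.674, 0.739, 0.0, 0.0]
force: [-3.9, 0.5, 9.7]
finger_gap: 0.197
```

Call:
play_rows:
  steps:
    - [[0, 0, 0, 0, 0, 0], [0, 0, 0, 0, 0, 0], [0, 0, 0, 0, 0, 0], [0, 0, -0.02, 0, 0, 0], [0, 0, -0.04, 0, 0, 0], [0, 0, -0.04, 0, 0, 0], [0, 0, 0, 0, 0, 0]]
  fingers: 0.6

```text
t: 15.35
tcp_pos: [0.4518, 0.0289, 0.2423]
tool_rot: [0.674, 0.739, 0.002, 0.003]
force: [-0.8, -1.0, -0.8]
finger_gap: 0.602
```

```bash
python3 - <<'E'
from plan import *
w=snap('wrist','w6')
plan([(.552,-.215,.19,99)])
E
```

```text
t 15.4 now [0.4505 0.0291 0.2408] yaw 95.2 gap 0.595 F [-0.3  0.8 -0.8] q [-0.18  0.32  1.87  0.    0.95 -0.28]
[[-0.0505,0.0157,0.0102,0,0,-0.8],[-0.0506,0.0151,0.0103,0.1,0,-0.7],[-0.0509,0.0144,0.0102,0,0,-0.8],[-0.0511,0.0137,0.0102,0,0,-0.7],[-0.0512,0.0131,0.0102,0.1,0.1,-0.8]]
end [ 0.552 -0.215  0.19 ] 5
```

View pics/w6.png

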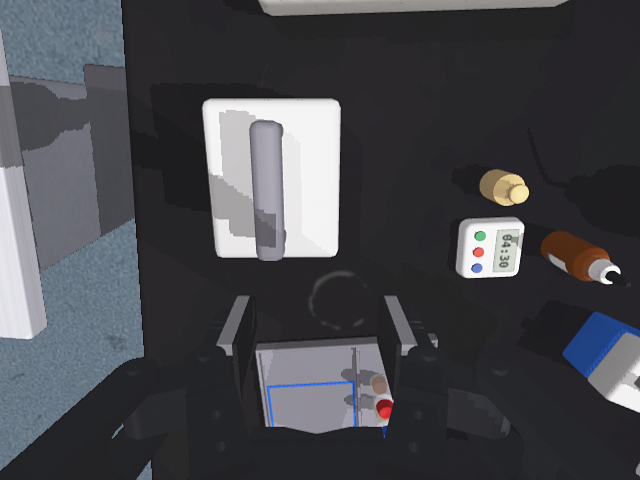

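Call:
play_rows:
  steps:
    - [[-0.0505, 0.0155, 0.01, 0, 0, -0.8], [-0.0505, 0.015, 0.01, 0, 0, -0.7], [-0.051, 0.0145, 0.01, 0, 0, -0.8], [-0.051, 0.0135, 0.01, 0, 0, -0.7], [-0.051, 0.013, 0.01, 0, 0, -0.8], [0, 0, 0, 0, 0, 0], [0, 0, 0, 0, 0, 0]]
  fingers: 0.45

```text
t: 16.27
tcp_pos: [0.5492, -0.2137, 0.1879]
tool_rot: [0.649, 0.76, -0.0, -0.002]
force: [-0.6, 0.1, 0.3]
finger_gap: 0.449
```

```bash
python3 - <<'E'
from plan import *
w=snap('wrist','w7')
plan([(.552,-.215,.19,99)])
for l in ['sample_1_center','sample_2_center','sample_3_center','case_mark']:
    print(l,[(d['point'],round(d['score'],2)) for d in manip.pinpoint(l,w)])
E
```

```text
t 16.32 now [ 0.5493 -0.2132  0.1884] yaw 99.0 gap 0.45 F [ 0.1 -0.4  0.1] q [-0.56  0.57  1.59  0.    0.99 -0.72]
[[-0.0022,0.0024,-0.0016,-0.2,-0.2,0]]
end [ 0.552 -0.215  0.19 ] 1
sample_1_center [([324.2, 218.7], 0.64)]
sample_2_center [([323.0, 274.9], 0.49)]
sample_3_center [([317.6, 176.9], 0.63)]
case_mark [([224.8, 240.8], 0.88)]
```

View pics/w7.png

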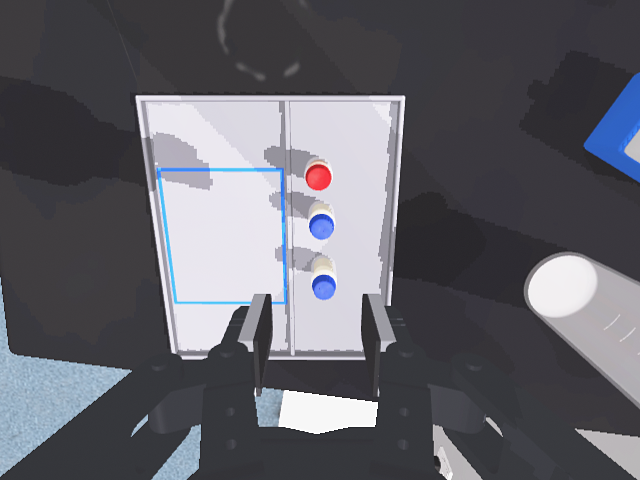

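```bash
python3 - <<'E'
from plan import *
np.set_printoptions(precision=4,suppress=True)
w=snap('wrist');a=w['img'].astype(int)
sub=np.zeros(a.shape[:2],bool);sub[150:305,295:345]=1
red=sub&(a[...,0]>150)&(a[...,1]<110);blue=sub&(a[...,2]>150)&(a[...,0]<110)&(a[...,1]<140)
for m in (red,blue):
    n,l,st,c=cv2.connectedComponentsWithStats(m.astype('uint8'))
    for i in range(1,n):
        if st[i,4]>60:
            x,y,ww,hh=st[i,:4]; print(st[i],c[i],at_z(w,c[i],.052),at_z(w,[x+ww/2,y+ww/2],.056))
o=np.array([at_z(w,x,.006) for x in [(159,169.5),(282,169.5),(287,302),(176,303)]])
print(o,o.mean(0)); d=o[1]-o[0];print(np.degrees(np.arctan2(d[1],d[0])),np.linalg.norm(d)); d=o[1]-o[2];print(np.degrees(np.arctan2(d[1],d[0])),np.linalg.norm(d));d=o[0]-o[3];print(np.degrees(np.arctan2(d[1],d[0])),np.linalg.norm(d))
k=np.array([at_z(w,x,.014) for x in [(138,97),(404,97),(390,357),(172,359)]]);print('caddy',k,k.mean(0))
for z in (.03,.056): print(proj(w,[.5493,-.2132,z]))
E
```

```text
[303 164  26  25 521] [315.6679 176.0096] [ 0.5445 -0.1739  0.052 ] [ 0.5447 -0.1739  0.056 ]
[307 213  24  25 282] [316.5496 222.6383] [ 0.5504 -0.2068  0.052 ] [ 0.5522 -0.2071  0.056 ]
[310 273  23  25 288] [320.8056 283.1979] [ 0.5612 -0.2533  0.052 ] [ 0.5615 -0.2524  0.056 ]
[[ 0.4198 -0.196   0.006 ]
 [ 0.5179 -0.1802  0.006 ]
 [ 0.5379 -0.2981  0.006 ]
 [ 0.4383 -0.3152  0.006 ]] [ 0.4785 -0.2474  0.006 ]
9.134800046942575 0.09935557614318567
99.64271030957813 0.1195991161152873
98.85581402251812 0.12063022919009192
caddy [[ 0.4061 -0.143   0.014 ]
 [ 0.6007 -0.1117  0.014 ]
 [ 0.6405 -0.3353  0.014 ]
 [ 0.4398 -0.3699  0.014 ]] [ 0.5218 -0.24    0.014 ]
[313.8302 222.4505]
[313.5743 232.5358]
```

```bash
python3 - <<'E'
from plan import *
plan([(.545,-.174,.11,99),(.545,-.174,.046,99,.022)])
E
```

```text
t 16.57 now [ 0.5505 -0.2135  0.1901] yaw 99.1 gap 0.45 F [ 0.7 -0.2  0.2] q [-0.56  0.56  1.58  0.    0.99 -0.72]
[[0.02,0.0004,0.0401,0,0,0.1],[0.0199,0.0004,0.04,0,0,0],[0,0,0.0213,0,0,0],[0,0,0.0214,0,0,0],[0,0,0.0213,0,0,0]]
end [ 0.545 -0.174  0.046] 5
```

Call:
play_rows:
  steps:
    - [[0.02, 0.0005, 0.04, 0, 0, 0], [0.02, 0.0005, 0.04, 0, 0, 0], [0, 0, 0.0215, 0, 0, 0], [0, 0, 0.0215, 0, 0, 0], [0, 0, 0.0215, 0, 0, 0], [0, 0, 0, 0, 0, 0]]

```text
t: 17.32
tcp_pos: [0.5445, -0.174, 0.0443]
tool_rot: [0.649, 0.761, -0.0, -0.002]
force: [0.5, -0.9, 0.5]
finger_gap: 0.448
```

Call:
play_rows:
  steps:
    - [[0, 0, 0, 0, 0, 0], [0, 0, 0, 0, 0, 0], [0, 0, 0, 0, 0, 0], [0, 0, 0, 0, 0, 0], [0, 0, 0, 0, 0, 0]]
  fingers: 0
  squeeze: 25

```text
t: 17.95
tcp_pos: [0.5458, -0.1752, 0.0461]
tool_rot: [0.649, 0.761, 0.0, 0.001]
force: [-0.3, 0.3, 6.3]
finger_gap: 0.238
```

```bash
python3 - <<'E'
from plan import *
w=snap('wrist','w8')
plan([(.545,-.174,.15,99,.035),(.545,-.174,.2,99),(.53,.05,.23,99,.053),(.541,.329,.2,97,.053),(.541,.329,.13,97,.035),(.541,.329,.113,97,.01)])
E
```

```text
t 18.0 now [ 0.5458 -0.1752  0.0461] yaw 99.0 gap 0.238 F [-0.7 -0.5  6.2] q [-0.51  0.77  1.7   0.    0.67 -0.66]
[[0.0004,-0.0002,-0.0346,0,0,0],[0.0004,-0.0001,-0.0346,0,0,0],[0.0005,-0.0002,-0.0347,0.1,0,0],[-0.0001,0,-0.05,0,0,0],[0.0447,0.0041,-0.006,0,0,0],[0.0447,0.004,-0.0061,0,0,0],[0.0447,0.0041,-0.006,0,0,0],[0.0448,0.004,-0.006,0,0,0],[0.0447,0.0041,-0.0061,0,0,0],[0.0456,0.0091,0.005,0,0,0.3]]
[[0.0457,0.0089,0.0049,0,0,0.4],[0.0458,0.0085,0.005,0,0,0.3],[0.0458,0.0083,0.0049,0,0,0.4],[0.0458,0.008,0.005,0,0,0.3],[0.0459,0.0078,0.005,0,0,0.3],[0,0,0.035,0,0,0],[0,0,0.035,0,0,0],[0,0,0.0085,0,0,0],[0.0001,0,0.0085,0,0,0]]
end [0.541 0.329 0.113] 19
```

View pics/w8.png

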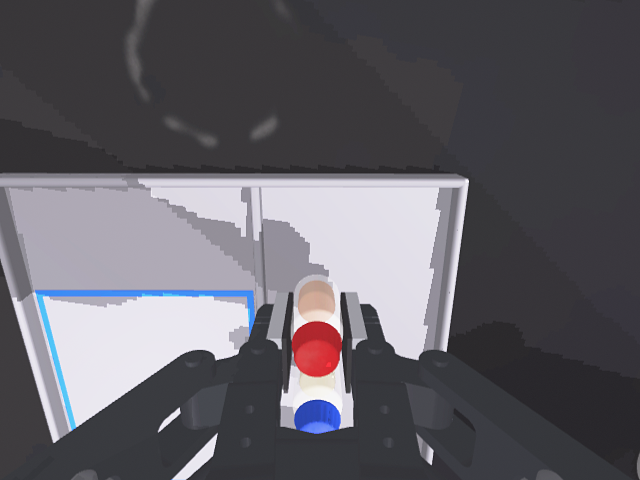

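Call:
play_rows:
  steps:
    - [[0, 0, -0.0345, 0, 0, 0], [0, 0, -0.0345, 0, 0, 0], [0, 0, -0.0345, 0, 0, 0], [0, 0, -0.05, 0, 0, 0], [0.045, 0.004, -0.006, 0, 0, 0], [0.045, 0.004, -0.006, 0, 0, 0], [0.045, 0.004, -0.006, 0, 0, 0], [0.045, 0.004, -0.006, 0, 0, 0], [0.045, 0.004, -0.006, 0, 0, 0], [0.0455, 0.009, 0.005, 0, 0, 0.3]]

```text
t: 19.25
tcp_pos: [0.5314, 0.098, 0.2244]
tool_rot: [0.651, 0.759, 0.0, 0.001]
force: [0.1, 0.5, 0.6]
finger_gap: 0.233
```

Call:
play_rows:
  steps:
    - [[0.0455, 0.009, 0.005, 0, 0, 0.4], [0.0455, 0.0085, 0.005, 0, 0, 0.3], [0.0455, 0.0085, 0.005, 0, 0, 0.4], [0.0455, 0.008, 0.005, 0, 0, 0.3], [0.0455, 0.008, 0.005, 0, 0, 0.3], [0, 0, 0.035, 0, 0, 0], [0, 0, 0.025, 0, 0, 0], [0, 0, 0, 0, 0, 0], [0, 0, 0, 0, 0, 0]]

```text
t: 20.38
tcp_pos: [0.5419, 0.3279, 0.1394]
tool_rot: [0.663, 0.749, 0.0, 0.0]
force: [1.3, 0.2, 0.0]
finger_gap: 0.237
```

```bash
python3 - <<'E'
from plan import *
w=snap('wrist','w9');s=snap('scene','s9')
plan([(.5416,.3287,.113,97)])
print(manip.pinpoint('shaker_tray',s)[:2])
E
```

```text
t 20.48 now [0.5424 0.328  0.1402] yaw 97.0 gap 0.235 F [-0.7 -0.1  0.7] q [0.37 0.68 1.51 0.   0.95 0.25]
[[0.0008,-0.0007,0.0272,0.1,0,0]]
end [0.5416 0.3287 0.113 ] 1
[{'point': [223.2, 379.5], 'score': 0.56}]
```

View pics/w9.png

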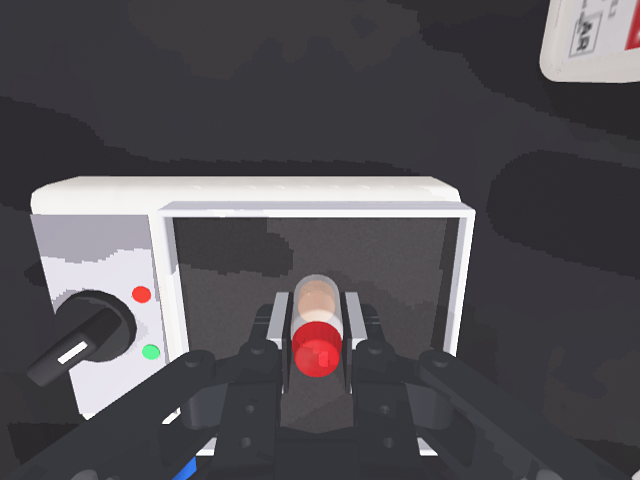

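View pics/s9.png

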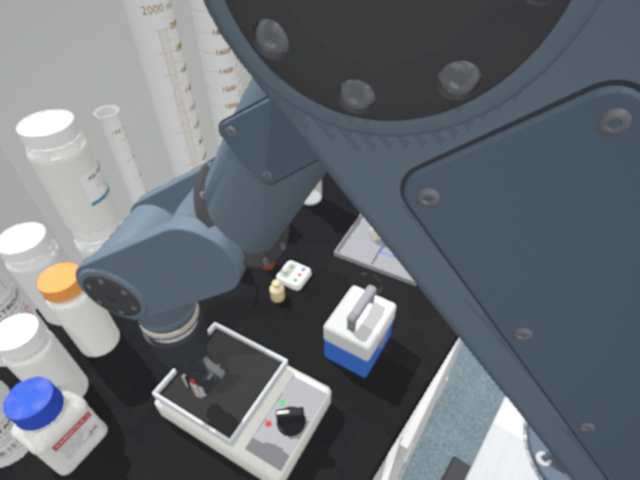

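Call:
play_rows:
  steps:
    - [[0, 0, 0.013, 0, 0, 0], [0, 0, 0.01, 0, 0, 0], [0, 0, 0.004, 0, 0, 0], [0, 0, 0.002, 0, 0, 0], [0, 0, 0.001, 0, 0, 0], [0, 0, 0, 0, 0, 0], [0, 0, 0, 0, 0, 0]]

```text
t: 21.4
tcp_pos: [0.5408, 0.3276, 0.1102]
tool_rot: [0.662, 0.749, -0.001, -0.0]
force: [-3.3, -2.0, 8.2]
finger_gap: 0.236
```

Call:
play_rows:
  steps:
    - [[0, 0, -0.001, 0, 0, 0], [0, 0, 0, 0, 0, 0], [0, 0, 0, 0, 0, 0], [0, 0, -0.02, 0, 0, 0], [0, 0, -0.05, 0, 0, 0], [0, 0, -0.05, 0, 0, 0], [0, 0, 0, 0, 0, 0]]
  fingers: 0.45

```text
t: 22.28
tcp_pos: [0.5442, 0.329, 0.2346]
tool_rot: [0.662, 0.749, 0.005, 0.002]
force: [0.2, -0.4, -0.8]
finger_gap: 0.448
```

```bash
python3 - <<'E'
from plan import *
w=snap('wrist','w10')
plan([(.53,.05,.23,98,.057),(.552,-.207,.2,99,.057),(.552,-.207,.11,99,.045),(.552,-.207,.046,99,.022)])
E
```

```text
t 22.32 now [0.5425 0.3283 0.2319] yaw 97.0 gap 0.45 F [ 0.1 -0.2 -0.9] q [ 0.37  0.56  1.44 -0.    1.14  0.25]
[[-0.0549,-0.0093,0.0003,0.1,0,-0.2],[-0.0549,-0.0095,0.0003,0,0,-0.2],[-0.0549,-0.0096,0.0003,0.1,0,-0.2],[-0.0548,-0.0099,0.0003,0,0,-0.2],[-0.0548,-0.0101,0.0003,0.1,-0.1,-0.2],[-0.0515,-0.0028,0.006,0,0,-0.2],[-0.0515,-0.003,0.0061,0,0,-0.2],[-0.0515,-0.0032,0.006,0,0,-0.2],[-0.0515,-0.0034,0.006,0,0,-0.2],[-0.0514,-0.0035,0.0061,0,0,-0.2]]
[[0,0,0.045,0,0,0],[0,0.0001,0.045,0,0,0],[0,0,0.0213,0,0,0],[0,0,0.0213,0,0,0],[0.0001,0,0.0214,0,0,0]]
end [ 0.552 -0.207  0.046] 15
```

View pics/w10.png

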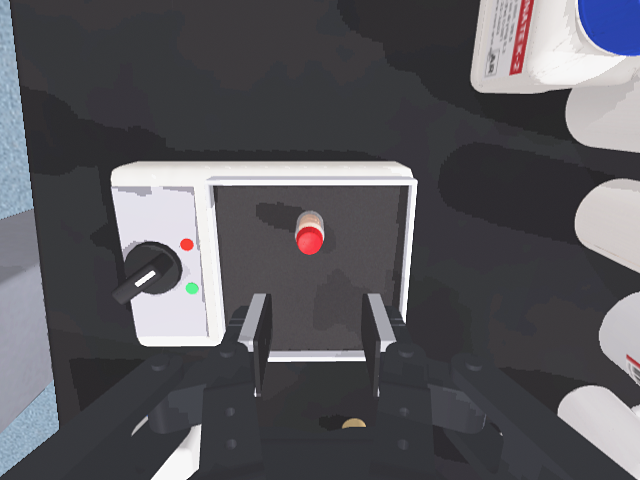

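Red vial stands upright in the tray (310,235), and the knob still points to the red dot. Going for the first blue vial.

Call:
play_rows:
  steps:
    - [[-0.055, -0.0095, 0, 0, 0, -0.2], [-0.055, -0.0095, 0, 0, 0, -0.2], [-0.055, -0.0095, 0, 0, 0, -0.2], [-0.055, -0.01, 0, 0, 0, -0.2], [-0.055, -0.01, 0.001, 0, 0, -0.2], [-0.0515, -0.003, 0.006, 0, 0, -0.2], [-0.0515, -0.003, 0.006, 0, 0, -0.2], [-0.0515, -0.003, 0.006, 0, 0, -0.2], [-0.0515, -0.0035, 0.006, 0, 0, -0.2], [-0.0515, -0.0035, 0.006, 0, 0, -0.2]]

```text
t: 23.58
tcp_pos: [0.5496, -0.2093, 0.1965]
tool_rot: [0.649, 0.761, -0.0, -0.002]
force: [0.5, 0.2, 0.2]
finger_gap: 0.448
```

Call:
play_rows:
  steps:
    - [[0, 0, 0, 0, 0, 0], [0, 0, 0, 0, 0, 0]]

```text
t: 23.82
tcp_pos: [0.5495, -0.2074, 0.1971]
tool_rot: [0.65, 0.76, -0.0, -0.002]
force: [0.2, 0.5, -0.6]
finger_gap: 0.449
```

```bash
python3 - <<'E'
from plan import *
w=snap('wrist','w11');a=w['img'].astype(int)
blue=(a[...,2]>150)&(a[...,0]<110)&(a[...,1]<140)&(a[...,2]-a[...,1]>90)
blue[:,:300]=0;blue[:,345:]=0
n,l,st,c=cv2.connectedComponentsWithStats(blue.astype('uint8'))
for i in range(1,n):
    if st[i,4]>40:
        x,y,ww,hh=st[i,:4]; print(st[i],c[i].round(),at_z(w,c[i],.052).round(4),at_z(w,[x+ww/2,y+ww/2],.056).round(4))
plan([(.552,-.207,.11,99,.045),(.552,-.207,.046,99,.022)])
E
```

```text
[308 219  23  24 266] [317. 228.] [ 0.5506 -0.2066  0.052 ] [ 0.5524 -0.2069  0.056 ]
[311 277  22  24 264] [321. 287.] [ 0.5613 -0.2532  0.052 ] [ 0.5616 -0.2522  0.056 ]
t 23.88 now [ 0.5498 -0.2068  0.1975] yaw 99.1 gap 0.449 F [-0.3  0.6  0.2] q [-0.55  0.55  1.58  0.    1.01 -0.71]
[[-0.0004,0.0012,0.0438,-0.1,-0.1,0],[-0.0003,0.0011,0.0437,0,-0.1,0.1],[0,0,0.0213,0,0,0],[0,0,0.0214,0,0,0],[0,0,0.0213,0,0,0]]
end [ 0.552 -0.207  0.046] 5
```

View pics/w11.png

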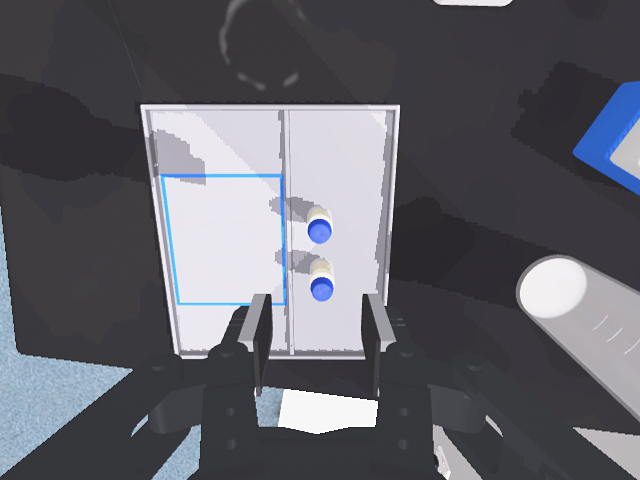

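Call:
play_rows:
  steps:
    - [[-0.0005, 0.001, 0.044, 0, 0, 0], [0, 0.001, 0.044, 0, 0, 0], [0, 0, 0.0215, 0, 0, 0], [0, 0, 0.0215, 0, 0, 0], [0, 0, 0.021, 0, 0, 0], [0, 0, 0, 0, 0, 0]]

```text
t: 24.62
tcp_pos: [0.5516, -0.2059, 0.0454]
tool_rot: [0.648, 0.761, -0.0, -0.002]
force: [0.1, -0.5, 0.3]
finger_gap: 0.45
```

Call:
play_rows:
  steps:
    - [[0, 0, 0, 0, 0, 0], [0, 0, 0, 0, 0, 0], [0, 0, 0, 0, 0, 0], [0, 0, 0, 0, 0, 0], [0, 0, 0, 0, 0, 0]]
  fingers: 0
  squeeze: 25

```text
t: 25.25
tcp_pos: [0.5532, -0.2086, 0.0475]
tool_rot: [0.649, 0.761, 0.0, 0.001]
force: [0.1, 0.7, 3.8]
finger_gap: 0.234
```

```bash
python3 - <<'E'
from plan import *
w=snap('wrist','w12')
plan([(.552,-.207,.2,99,.051),(.53,.05,.23,99,.053),(.547,.284,.2,97,.053),(.547,.284,.14,97,.035)])
E
```

```text
t 25.3 now [ 0.5532 -0.2085  0.0475] yaw 99.0 gap 0.234 F [-1.   0.4  5.2] q [-0.55  0.78  1.66  0.    0.7  -0.71]
[[0.0005,-0.0003,-0.0508,0,0,0],[0.0006,-0.0002,-0.0509,0,0,0],[0.0005,-0.0003,-0.0508,0.1,0,0],[0.0515,0.0037,-0.006,0,0,0],[0.0514,0.0037,-0.0061,0,0,0],[0.0515,0.0037,-0.006,0,0,0],[0.0514,0.0037,-0.0061,0,0,0],[0.0515,0.0037,-0.006,0,0,0],[0.0457,0.0107,0.006,0,0,0.4],[0.0457,0.0104,0.0059,0,0,0.4]]
[[0.0459,0.0101,0.006,0,0,0.4],[0.0459,0.0097,0.0059,0,0,0.4],[0.0459,0.0095,0.006,0,0,0.4],[0,0,0.03,0,0,0],[0.0001,0,0.03,0,0,0]]
end [0.547 0.284 0.14 ] 15
```

Call:
play_rows:
  steps:
    - [[0, 0, -0.035, 0, 0, 0], [0.001, 0, -0.058, 0, 0, 0], [0.001, 0, -0.059, 0, 0, 0], [0.0515, 0.0035, -0.006, 0, 0, 0], [0.0515, 0.0035, -0.006, 0, 0, 0], [0.0515, 0.0035, -0.006, 0, 0, 0], [0.0515, 0.0035, -0.006, 0, 0, 0], [0.0515, 0.0035, -0.006, 0, 0, 0], [0.0455, 0.0105, 0.006, 0, 0, 0.4], [0.0455, 0.0105, 0.006, 0, 0, 0.4]]

```text
t: 26.55
tcp_pos: [0.5359, 0.1453, 0.2167]
tool_rot: [0.655, 0.756, -0.0, 0.0]
force: [0.8, 0.2, -0.9]
finger_gap: 0.233
```

Call:
play_rows:
  steps:
    - [[0.046, 0.01, 0.006, 0, 0, 0.4], [0.046, 0.0095, 0.006, 0, 0, 0.4], [0.046, 0.0095, 0.006, 0, 0, 0.4], [0, 0, 0.03, 0, 0, 0], [0, 0, 0.03, 0, 0, 0], [0, 0, 0, 0, 0, 0], [0, 0, 0, 0, 0, 0]]

```text
t: 27.42
tcp_pos: [0.5467, 0.2845, 0.1394]
tool_rot: [0.663, 0.749, 0.0, 0.0]
force: [-0.2, 0.0, -0.3]
finger_gap: 0.235
```

```bash
python3 - <<'E'
from plan import *
w=snap('wrist','w13')
plan([(.547,.284,.1125,97)])
E
```

```text
t 27.48 now [0.547  0.2845 0.14  ] yaw 97.0 gap 0.233 F [-1.   0.7 -0. ] q [ 0.3   0.66  1.55 -0.    0.92  0.18]
[[-0.0005,-0.0002,0.0275,0.1,0,0]]
end [0.547  0.284  0.1125] 1
```

View pics/w13.png

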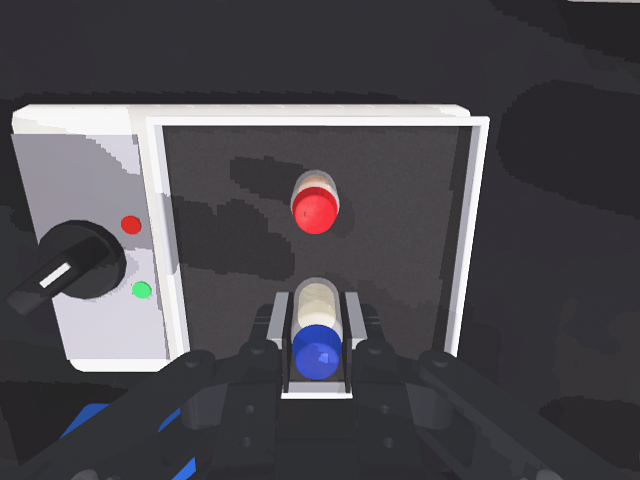

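Call:
play_rows:
  steps:
    - [[0, 0, 0.012, 0, 0, 0], [0, 0, 0.01, 0, 0, 0], [0, 0, 0.004, 0, 0, 0], [0, 0, 0.002, 0, 0, 0], [0, 0, 0.001, 0, 0, 0], [0, 0, 0, 0, 0, 0], [0, 0, 0, 0, 0, 0]]

```text
t: 28.35
tcp_pos: [0.5456, 0.2843, 0.1114]
tool_rot: [0.662, 0.749, -0.0, -0.0]
force: [-3.7, -2.2, 9.0]
finger_gap: 0.236
```

Call:
play_rows:
  steps:
    - [[0, 0, -0.001, 0, 0, 0], [0, 0, 0, 0, 0, 0], [0, 0, 0, 0, 0, 0], [0, 0, -0.02, 0, 0, 0], [0, 0, -0.05, 0, 0, 0], [0, 0, -0.05, 0, 0, 0], [0, 0, 0, 0, 0, 0]]
  fingers: 0.45

```text
t: 29.22
tcp_pos: [0.5489, 0.2854, 0.2354]
tool_rot: [0.662, 0.749, 0.004, 0.003]
force: [-0.8, 0.6, -0.2]
finger_gap: 0.451
```

```bash
python3 - <<'E'
from plan import *
w=snap('wrist','w14')
plan([(.535,.03,.23,98,.057),(.5618,-.2522,.2,99,.06),(.5618,-.2522,.11,99,.045),(.5618,-.2522,.046,99,.022)])
E
```

```text
t 29.27 now [0.5472 0.2848 0.2327] yaw 97.0 gap 0.451 F [-0.4  1.  -0.4] q [0.3  0.54 1.48 0.   1.11 0.18]
[[-0.0503,-0.0087,0.0005,0.1,0,-0.2],[-0.0502,-0.0088,0.0005,0,0,-0.2],[-0.0503,-0.009,0.0004,0.1,0,-0.2],[-0.0502,-0.0092,0.0005,0,0,-0.2],[-0.0501,-0.0093,0.0005,0.1,0,-0.2],[-0.0566,-0.0026,0.006,0,0,-0.2],[-0.0567,-0.0028,0.0059,0,0,-0.2],[-0.0566,-0.0029,0.006,0,0,-0.2],[-0.0566,-0.0032,0.006,0,0,-0.2],[-0.0566,-0.0034,0.0059,0,0,-0.2]]
[[0,0,0.03,0,0,0],[-0.0001,0.0001,0.03,0,0,0],[0,0,0.03,0,0,0],[0,0,0.0213,0,0,0],[0,0,0.0214,0,0,0],[0,0,0.0213,0,0,0]]
end [ 0.5618 -0.2522  0.046 ] 16
```

View pics/w14.png

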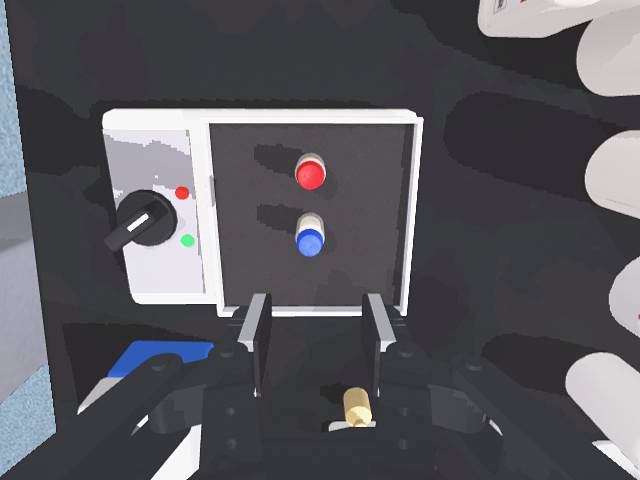

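Call:
play_rows:
  steps:
    - [[-0.05, -0.0085, 0, 0, 0, -0.2], [-0.05, -0.009, 0, 0, 0, -0.2], [-0.0505, -0.009, 0, 0, 0, -0.2], [-0.05, -0.009, 0, 0, 0, -0.2], [-0.05, -0.009, 0.001, 0, 0, -0.2], [-0.0565, -0.0025, 0.006, 0, 0, -0.2], [-0.0565, -0.003, 0.006, 0, 0, -0.2], [-0.0565, -0.003, 0.006, 0, 0, -0.2], [-0.0565, -0.003, 0.006, 0, 0, -0.2], [-0.0565, -0.0035, 0.006, 0, 0, -0.2]]

```text
t: 30.52
tcp_pos: [0.5598, -0.2525, 0.1973]
tool_rot: [0.649, 0.76, -0.0, -0.002]
force: [1.6, -0.4, 0.3]
finger_gap: 0.453
```

Call:
play_rows:
  steps:
    - [[0, 0, 0.03, 0, 0, 0], [0, 0, 0.03, 0, 0, 0], [0, 0, 0.02, 0, 0, 0], [0, 0, 0, 0, 0, 0], [0, 0, 0, 0, 0, 0]]

```text
t: 31.15
tcp_pos: [0.5608, -0.2512, 0.1194]
tool_rot: [0.649, 0.761, -0.0, -0.0]
force: [-0.0, -0.0, 1.5]
finger_gap: 0.443
```

```bash
python3 - <<'E'
from plan import *
w=snap('wrist','w15');a=w['img'].astype(int)
blue=(a[...,2]>150)&(a[...,0]<110)&(a[...,1]<140)&(a[...,2]-a[...,1]>90)
blue[:,:300]=0;blue[:,345:]=0
n,l,st,c=cv2.connectedComponentsWithStats(blue.astype('uint8'))
for i in range(1,n):
    if st[i,4]>40:
        x,y,ww,hh=st[i,:4]; print(st[i],c[i].round(),at_z(w,c[i],.052).round(4),at_z(w,[x+ww/2,y+ww/2],.056).round(4))
plan([(.5618,-.2525,.046,99,.022)])
E
```

```text
[300 260  32  33 419] [314. 270.] [ 0.5605 -0.2512  0.052 ] [ 0.5619 -0.2527  0.056 ]
t 31.2 now [ 0.5613 -0.2514  0.1201] yaw 99.0 gap 0.449 F [0.4 0.6 0.5] q [-0.6   0.69  1.57  0.    0.88 -0.76]
[[-0.0003,0.0001,0.0185,0,0,0],[-0.0003,0.0001,0.0186,0,0,0],[-0.0003,0,0.0185,0,0,0],[-0.0002,0.0001,0.0185,0,0,0]]
end [ 0.5618 -0.2525  0.046 ] 4
```

View pics/w15.png

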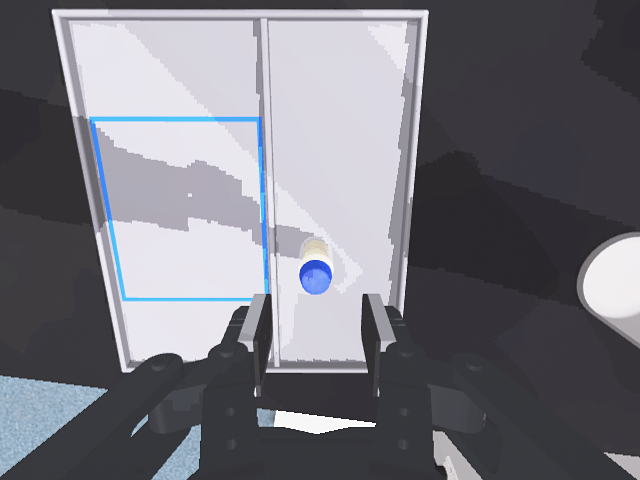

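Call:
play_rows:
  steps:
    - [[-0.0005, 0, 0.0185, 0, 0, 0], [-0.0005, 0, 0.0185, 0, 0, 0], [0, 0, 0.0185, 0, 0, 0], [0, 0, 0.0185, 0, 0, 0], [0, 0, 0, 0, 0, 0]]

```text
t: 31.82
tcp_pos: [0.5599, -0.2515, 0.0435]
tool_rot: [0.649, 0.761, -0.0, -0.002]
force: [-0.1, -0.5, 0.6]
finger_gap: 0.448
```

Call:
play_rows:
  steps:
    - [[0, 0, 0, 0, 0, 0], [0, 0, 0, 0, 0, 0], [0, 0, 0, 0, 0, 0], [0, 0, 0, 0, 0, 0], [0, 0, 0, 0, 0, 0]]
  fingers: 0
  squeeze: 25

```text
t: 32.45
tcp_pos: [0.5612, -0.2523, 0.0461]
tool_rot: [0.649, 0.761, 0.0, 0.0]
force: [-0.3, -0.5, 0.0]
finger_gap: 0.234
```

```bash
python3 - <<'E'
from plan import *
plan([(.5618,-.2525,.2,99,.055),(.535,.0,.23,99,.056),(.5524,.2393,.2,97,.053),(.5524,.2393,.14,97,.035)])
E
```

```text
t 32.45 now [ 0.5612 -0.2523  0.0461] yaw 99.0 gap 0.234 F [-0.3 -0.5  0. ] q [-0.6   0.8   1.59  0.    0.75 -0.76]
[[-0.0001,0.0002,-0.0513,0,0,0],[-0.0001,0.0002,-0.0513,0,0,0],[-0.0001,0.0002,-0.0513,0,0,0],[0.0507,0.0026,-0.006,0,0,0],[0.0507,0.0027,-0.006,0,0,0],[0.0507,0.0026,-0.0061,0,0,0],[0.0508,0.0026,-0.006,0,0,0],[0.0507,0.0027,-0.006,0,0,0],[0.0467,0.0109,0.006,0,0,0.4],[0.0468,0.0107,0.006,0,0,0.4]]
[[0.0469,0.0103,0.006,0,0,0.4],[0.0469,0.0099,0.006,0,0,0.4],[0.047,0.0097,0.006,0,0,0.4],[0,0,0.03,0,0,0],[0,-0.0001,0.03,0,0,0]]
end [0.5524 0.2393 0.14  ] 15
```

Call:
play_rows:
  steps:
    - [[0, 0, -0.036, 0, 0, 0], [0, 0, -0.059, 0, 0, 0], [0, 0, -0.059, 0, 0, 0], [0.0505, 0.0025, -0.006, 0, 0, 0], [0.0505, 0.0025, -0.006, 0, 0, 0], [0.0505, 0.0025, -0.006, 0, 0, 0], [0.051, 0.0025, -0.006, 0, 0, 0], [0.051, 0.003, -0.006, 0, 0, 0], [0.0465, 0.011, 0.006, 0, 0, 0.4], [0.047, 0.0105, 0.006, 0, 0, 0.4]]

```text
t: 33.7
tcp_pos: [0.541, 0.0973, 0.2181]
tool_rot: [0.655, 0.756, 0.0, 0.0]
force: [1.1, 0.5, -0.8]
finger_gap: 0.235
```

Call:
play_rows:
  steps:
    - [[0.047, 0.0105, 0.006, 0, 0, 0.4], [0.047, 0.01, 0.006, 0, 0, 0.4], [0.047, 0.0095, 0.006, 0, 0, 0.4], [0, 0, 0.03, 0, 0, 0], [0, 0, 0.03, 0, 0, 0], [0, 0, 0, 0, 0, 0], [0, 0, 0, 0, 0, 0]]

```text
t: 34.58
tcp_pos: [0.5522, 0.2396, 0.1407]
tool_rot: [0.663, 0.749, 0.001, 0.0]
force: [0.3, -0.2, -0.1]
finger_gap: 0.235
```

```bash
python3 - <<'E'
from plan import *
w=snap('wrist','w16')
plan([(.5524,.2393,.1125,97)])
E
```

```text
t 34.62 now [0.5526 0.2396 0.1411] yaw 97.0 gap 0.234 F [ 0.9  0.4 -0.3] q [0.22 0.64 1.59 0.   0.9  0.1 ]
[[-0.0003,-0.0003,0.0286,0.1,0,0]]
end [0.5524 0.2393 0.1125] 1
```

View pics/w16.png

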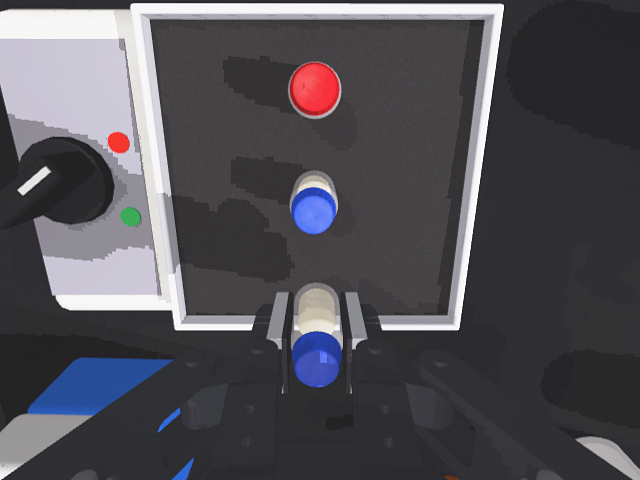

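Call:
play_rows:
  steps:
    - [[0, 0, 0.012, 0, 0, 0], [0, 0, 0.01, 0, 0, 0], [0, 0, 0.005, 0, 0, 0], [0, 0, 0.002, 0, 0, 0], [0, 0, 0.001, 0, 0, 0], [0, 0, 0, 0, 0, 0], [0, 0, 0, 0, 0, 0]]

```text
t: 35.5
tcp_pos: [0.5518, 0.2396, 0.11]
tool_rot: [0.662, 0.749, 0.0, 0.0]
force: [0.1, -0.3, 0.0]
finger_gap: 0.237
```

Call:
play_rows:
  steps:
    - [[0, 0, 0.001, 0, 0, 0], [0, 0, 0, 0, 0, 0], [0, 0, 0, 0, 0, 0]]

```text
t: 35.88
tcp_pos: [0.5518, 0.2397, 0.1098]
tool_rot: [0.662, 0.749, 0.0, 0.0]
force: [-1.8, -0.9, 5.5]
finger_gap: 0.233
```

Contact. Release, rise, and look.

Call:
play_rows:
  steps:
    - [[0, 0, -0.0005, 0, 0, 0], [0, 0, 0, 0, 0, 0], [0, 0, 0, 0, 0, 0], [0, 0, -0.02, 0, 0, 0], [0, 0, -0.05, 0, 0, 0], [0, 0, -0.06, 0, 0, 0], [0, 0, 0, 0, 0, 0]]
  fingers: 0.45

```text
t: 36.75
tcp_pos: [0.5548, 0.2404, 0.2447]
tool_rot: [0.662, 0.749, 0.005, 0.004]
force: [-0.0, -0.2, -0.1]
finger_gap: 0.452
```

```bash
python3 - <<'E'
from plan import *
w=snap('wrist','w17');s=snap('scene','s17');t=snap('top','t17')
for p in (w,s,t):
    print([(d['point'],round(d['score'],2)) for d in manip.pinpoint('case_handle',p)])
    if p is w: print([at_z(w,d['point'],.135).round(4) for d in manip.pinpoint('case_handle',p)])
plan([(.45,.03,.26,95,.055)])
E
```

```text
[]
[]
[([358.9, 301.7], 0.93), ([269.7, 190.5], 0.7)]
[([332.9, 157.6], 0.84), ([272.8, 308.3], 0.6), ([204.0, 254.8], 0.5)]
t 37.1 now [0.5507 0.2393 0.2375] yaw 97.0 gap 0.451 F [0.4 0.8 0.2] q [0.22 0.52 1.51 0.   1.11 0.1 ]
[[-0.0391,-0.0251,-0.0044,0,0,0.4],[-0.0392,-0.0249,-0.0044,-0.1,0,0.4],[-0.0395,-0.0245,-0.0044,0,0,0.4],[-0.0396,-0.0243,-0.0045,-0.1,0,0.4],[-0.0397,-0.024,-0.0045,0,0,0.4]]
end [0.45 0.03 0.26] 5
```

View pics/w17.png

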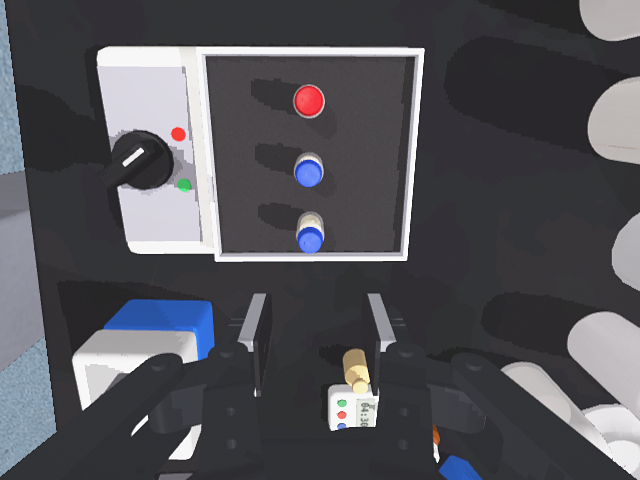

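View pics/t17.png

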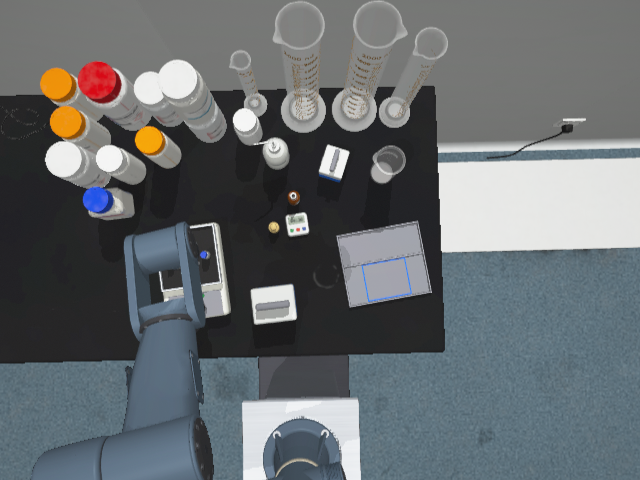

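```bash
python3 - <<'E'
from plan import *
t=snap('top')
print([at_z(t,x,.143).round(4) for x in [(257,307.5),(290,305),(272.8,306.5)]])
plan([(.43,.05,.26,95,.055)])
E
```

```text
[array([0.4139, 0.0982, 0.143 ]), array([0.418 , 0.0156, 0.143 ]), array([0.4154, 0.0586, 0.143 ])]
t 37.15 now [0.5509 0.2393 0.2377] yaw 97.0 gap 0.455 F [-0.4 -0.1  0.7] q [ 0.22  0.52  1.51 -0.    1.11  0.1 ]
[[-0.0346,-0.0286,-0.0044,0,0,0.4],[-0.0349,-0.0284,-0.0043,-0.1,0,0.4],[-0.035,-0.0282,-0.0044,0,0,0.4],[-0.0352,-0.0279,-0.0044,0,0,0.4],[-0.0354,-0.0276,-0.0044,-0.1,0,0.4]]
end [0.43 0.05 0.26] 5
```

Call:
play_rows:
  steps:
    - [[-0.0345, -0.0285, -0.0045, 0, 0, 0.4], [-0.035, -0.0285, -0.0045, 0, 0, 0.4], [-0.035, -0.028, -0.0045, 0, 0, 0.4], [-0.035, -0.028, -0.0045, 0, 0, 0.4], [-0.0355, -0.0275, -0.0045, 0, 0, 0.4], [0, 0, 0, 0, 0, 0], [0, 0, 0, 0, 0, 0], [0, 0, 0, 0, 0, 0]]
  fingers: 0.7

```text
t: 38.15
tcp_pos: [0.4316, 0.051, 0.2616]
tool_rot: [0.675, 0.738, 0.0, -0.0]
force: [0.6, 0.3, -0.2]
finger_gap: 0.699
```

```bash
python3 - <<'E'
from plan import *
w=snap('wrist','w18')
print([(d['point'],round(d['score'],2)) for d in manip.pinpoint('case_handle',w)])
cv2.imwrite('pics/c18.png',cv2.cvtColor(cv2.resize(w['img'][100:300,220:440],None,fx=3,fy=3,interpolation=cv2.INTER_CUBIC),cv2.COLOR_RGB2BGR))
plan([(.43,.05,.26,95)])
E
```

```text
[([302.8, 223.3], 0.65)]
t 38.25 now [0.4314 0.0511 0.2616] yaw 95.1 gap 0.698 F [-0.1  0.4 -0.3] q [-0.14  0.26  1.88  0.    1.   -0.23]
[[-0.0009,-0.0015,0.0016,0,0,0.1]]
end [0.43 0.05 0.26] 1
```

View pics/w18.png

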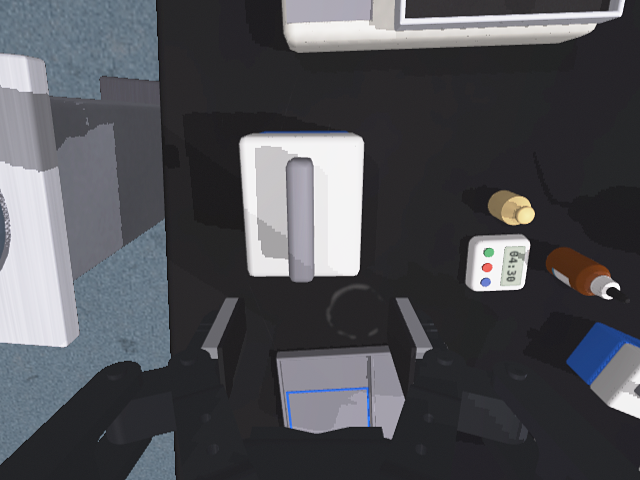

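View pics/c18.png

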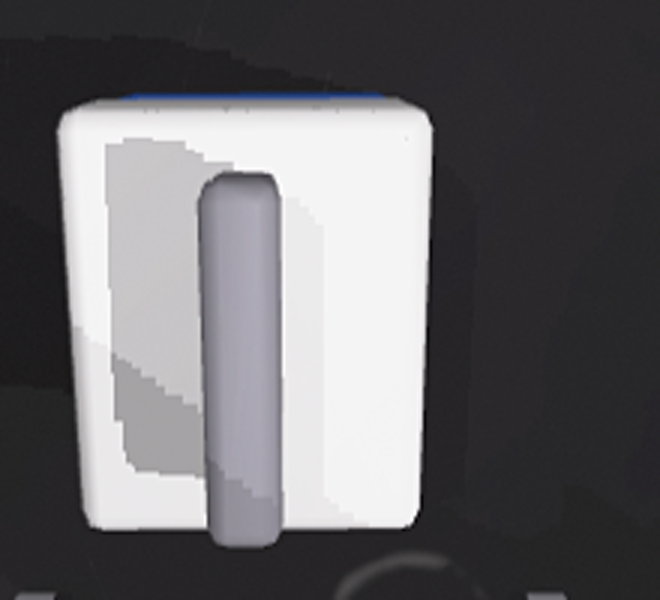

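```bash
python3 - <<'E'
from plan import *
np.set_printoptions(precision=4,suppress=True)
w=snap('wrist')
e=[at_z(w,x,.143) for x in [(299.7,160.5),(301.3,282)]];d=e[0]-e[1];c=(e[0]+e[1])/2
yaw=np.degrees(np.arctan2(d[1],d[0]))
print(e,np.linalg.norm(d),c,'bar yaw',yaw)
plan([(c[0],c[1],.2,yaw),(c[0],c[1],.1413,yaw,.02)])
E
```

```text
[array([0.4173, 0.1027, 0.143 ]), array([0.4247, 0.0193, 0.143 ])] 0.08365602827356522 [0.421 0.061 0.143] bar yaw 95.09216433891471
t 38.3 now [0.4313 0.051  0.2616] yaw 95.1 gap 0.7 F [-0.3  0.6 -0.9] q [-0.14  0.26  1.88  0.    1.   -0.23]
[[0.0054,-0.0046,0.0308,0,0,0],[0.0054,-0.0047,0.0308,0,0,0],[0,0,0.0196,0,0,0],[0,0,0.0195,0,0,0],[0,0,0.0196,0,0,0]]
end [0.421  0.061  0.1413] 5
```

Call:
play_rows:
  steps:
    - [[0.006, -0.0045, 0.031, 0, 0, 0], [0.0055, -0.0045, 0.031, 0, 0, 0], [0, 0, 0.0195, 0, 0, 0], [0, 0, 0.0195, 0, 0, 0], [0, 0, 0.0195, 0, 0, 0], [0, 0, 0, 0, 0, 0]]

```text
t: 39.05
tcp_pos: [0.4203, 0.0615, 0.1402]
tool_rot: [0.675, 0.738, -0.001, -0.001]
force: [-0.4, -0.8, -0.2]
finger_gap: 0.698
```

Call:
play_rows:
  steps:
    - [[0, 0, 0, 0, 0, 0], [0, 0, 0, 0, 0, 0], [0, 0, 0, 0, 0, 0], [0, 0, 0, 0, 0, 0], [0, 0, 0, 0, 0, 0], [0, 0, 0, 0, 0, 0]]
  fingers: 0
  squeeze: 60

```text
t: 39.8
tcp_pos: [0.4205, 0.061, 0.1419]
tool_rot: [0.675, 0.738, -0.0, -0.0]
force: [-3.3, -0.4, 6.3]
finger_gap: 0.199
```

```bash
python3 - <<'E'
from plan import *
w=snap('wrist','w19')
plan([(.421,.061,.16,95,.01),(.421,.061,.225,95.1,.035),(.4785,-.2473,.225,99.1,.045),(.4785,-.2473,.175,99.1,.03)])
E
```

```text
t 39.85 now [0.4205 0.061  0.1419] yaw 95.1 gap 0.198 F [-3.1  0.3  6.3] q [-0.12  0.48  2.03 -0.    0.63 -0.21]
[[0,0.0003,-0.009,0,0,0],[-0.0001,0.0002,-0.0091,0,0,0.1],[0,0,-0.0325,0,0,-0.1],[0,0,-0.0325,0,0,0],[-0.0446,0.0043,0,0,0,-0.6],[-0.0446,0.0038,0,0,0,-0.6],[-0.0447,0.0034,0,0,0,-0.5],[-0.0447,0.003,0,0,0,-0.6],[-0.0447,0.0025,0,0,0,-0.6],[-0.0448,0.002,0,0,0,-0.6]]
[[-0.0448,0.0016,0.0001,0,0,-0.5],[0,0,0.025,0,0,0],[0.0001,0,0.025,0,0,0]]
end [ 0.4785 -0.2473  0.175 ] 13
```

View pics/w19.png

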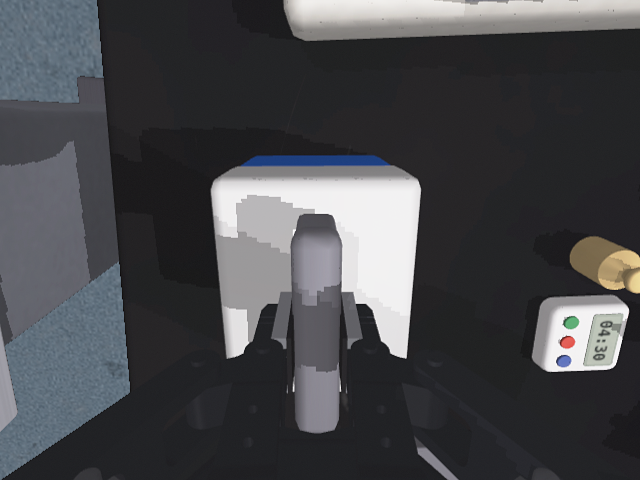

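```bash
python3 - <<'E'
from plan import *
np.set_printoptions(precision=4,suppress=True)
w=snap('wrist');s=manip.sense();r=R.from_quat(s['tool_rot']);p=s['tcp_pos']
for d in (-.043,0,.043):
    X=p+r.apply([d,0,0]); 
    for z in (.127,.143): print(d,z,proj(w,[X[0],X[1],z]))
# lid back(+y) edge bottom of lid? body top edge etc
X=p+r.apply([.056,0,0])
for z in (0,.07,.105): print('face',z,proj(w,[X[0],X[1],z]))
g=w['img'].astype(int).sum(2)
print(g[150:245:3,317].tolist()); print(g[415:440,317].tolist())
E
```

```text
-0.043 0.127 [313.8322 406.8651]
-0.043 0.143 [313.556  436.6287]
0 0.127 [313.6381 321.699 ]
0 0.143 [313.3128 344.8906]
0.043 0.127 [313.406  219.8038]
0.043 0.143 [313.0159 232.8931]
face 0 [314.8548 151.4796]
face 0.07 [314.2557 164.5972]
face 0.105 [313.7624 175.3954]
[93, 89, 223, 222, 220, 261, 379, 385, 390, 468, 596, 659, 687, 709, 722, 721, 722, 722, 722, 723, 723, 691, 234, 235, 237, 240, 230, 257, 299, 354, 399, 431]
[419, 418, 418, 419, 418, 419, 416, 415, 415, 418, 415, 415, 415, 418, 414, 403, 394, 343, 198, 93, 106, 101, 104, 104, 99]
```

Call:
play_rows:
  steps:
    - [[0, 0, -0.009, 0, 0, 0], [0, 0, -0.009, 0, 0, 0], [0, 0, -0.0325, 0, 0, 0], [0, 0, -0.0325, 0, 0, 0], [-0.0445, 0.0045, 0, 0, 0, -0.6], [-0.0445, 0.004, 0, 0, 0, -0.6], [-0.0445, 0.0035, 0, 0, 0, -0.6], [-0.0445, 0.003, 0, 0, 0, -0.6], [-0.0445, 0.0025, 0, 0, 0, -0.6], [-0.0445, 0.002, 0, 0, 0, -0.6]]

```text
t: 41.15
tcp_pos: [0.4704, -0.2033, 0.2243]
tool_rot: [0.652, 0.758, 0.0, -0.0]
force: [-0.3, 0.4, -5.4]
finger_gap: 0.201
```

Call:
play_rows:
  steps:
    - [[-0.0445, 0.0015, 0, 0, 0, -0.4], [0, 0, 0.02, 0, 0, 0], [0, 0, 0.015, 0, 0, 0], [0, 0, 0, 0, 0, 0], [0, 0, 0, 0, 0, 0]]

```text
t: 41.78
tcp_pos: [0.479, -0.2453, 0.1896]
tool_rot: [0.649, 0.761, 0.0, 0.0]
force: [0.2, 0.4, -5.8]
finger_gap: 0.194
```

```bash
python3 - <<'E'
from plan import *
w=snap('wrist','w20');s=snap('scene','s20')
plan([(.4787,-.2485,.175,99.1,.03),(.4787,-.2485,.15,99.1,.01)])
E
```

```text
t 41.88 now [ 0.4793 -0.2457  0.19  ] yaw 99.1 gap 0.197 F [ 0.5 -0.2 -5.4] q [-0.68  0.5   1.72  0.    0.92 -0.84]
[[-0.0027,-0.0011,0.015,0.1,0.1,0],[0,0,0.0083,0,0,0],[0,0,0.0084,0,0,0],[0,0,0.0083,0,0,0]]
end [ 0.4787 -0.2485  0.15  ] 4
```

View pics/w20.png

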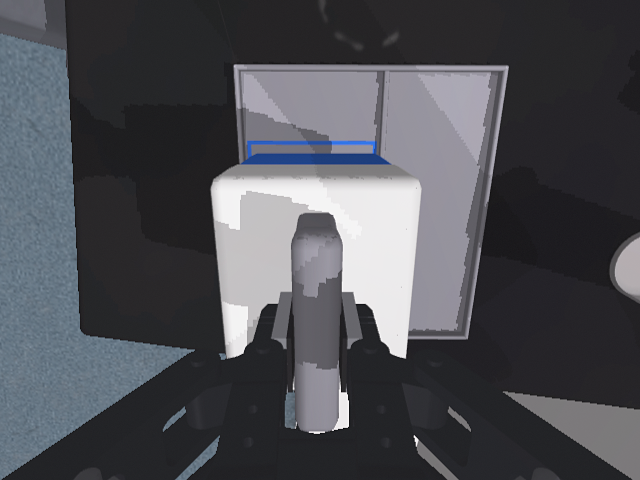

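```bash
python3 - <<'E'
from plan import *
np.set_printoptions(precision=4,suppress=True)
w=snap('wrist');s=manip.sense();r=R.from_quat(s['tool_rot']);p=s['tcp_pos']
cv2.imwrite('pics/c20.png',cv2.cvtColor(cv2.resize(w['img'][130:190,200:430],None,fx=3.4,fy=3.4,interpolation=cv2.INTER_CUBIC),cv2.COLOR_RGB2BGR))
g=w['img'].astype(int)
for c in (260,312,360):print(c,[(y,tuple(g[y,c])) for y in range(137,166,1) if g[y,c,2]-g[y,c,0]>50])
a=r.apply([1,0,0]);b=r.apply([0,1,0])
for c in (260,312,360):
    X=at_z(w,(c,153.5),p[2]-.1413);O=at_z(w,(c,142),.006)
    print('base edge rel tcp',(X-p)@a,(X-p)@b,'outline outer edge rel tcp',(O-p)@a)
for u,v in [(247,142),(376,142)]:
    O=at_z(w,(u,v),.006);print('outline corner rel tcp',(O-p)@a,(O-p)@b)
for u,v in [(242,163),(391,163),(250,154),(379,154)]:
    O=at_z(w,(u,v),p[2]-.1413);print('base corners rel tcp',(O-p)@a,(O-p)@b)
E
```

```text
260 [(140, (np.int64(55), np.int64(99), np.int64(187))), (141, (np.int64(42), np.int64(96), np.int64(196))), (142, (np.int64(41), np.int64(96), np.int64(196))), (143, (np.int64(72), np.int64(102), np.int64(178))), (154, (np.int64(26), np.int64(62), np.int64(133))), (155, (np.int64(31), np.int64(65), np.int64(133))), (156, (np.int64(30), np.int64(66), np.int64(133))), (157, (np.int64(31), np.int64(67), np.int64(134))), (158, (np.int64(33), np.int64(67), np.int64(135))), (159, (np.int64(34), np.int64(67), np.int64(135))), (160, (np.int64(33), np.int64(67), np.int64(135))), (161, (np.int64(33), np.int64(67), np.int64(135))), (162, (np.int64(31), np.int64(67), np.int64(135))), (163, (np.int64(25), np.int64(65), np.int64(139)))]
312 [(140, (np.int64(59), np.int64(85), np.int64(145))), (141, (np.int64(36), np.int64(79), np.int64(162))), (142, (np.int64(35), np.int64(79), np.int64(162))), (143, (np.int64(51), np.int64(83), np.int64(153))), (154, (np.int64(27), np.int64(64), np.int64(133))), (155, (np.int64(29), np.int64(63), np.int64(128))), (156, (np.int64(31), np.int64(61), np.int64(123))
[... 1153 characters left out ...]
)))]
base edge rel tcp 0.05473381956107733 -0.03748160852412068 outline outer edge rel tcp 0.05944681687902464
base edge rel tcp 0.0547457425719261 -0.0019313817188161577 outline outer edge rel tcp 0.059461641665954114
base edge rel tcp 0.05475675097962972 0.030891820037194043 outline outer edge rel tcp 0.05947532922710155
outline corner rel tcp 0.059443111235349705 -0.05369697500513518
outline corner rel tcp 0.05947989241805054 0.04811381705887876
base corners rel tcp 0.04831231454059758 -0.05018793882176779
base corners rel tcp 0.04834452109726991 0.052503351741618166
base corners rel tcp 0.054396294951462934 -0.04433595722144473
base corners rel tcp 0.05442578911121015 0.04390432042962587
```

View pics/c20.png

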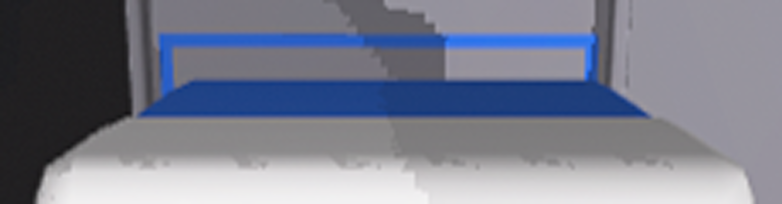

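Call:
play_rows:
  steps:
    - [[-0.001, -0.002, 0.015, 0, 0, 0], [0, 0, 0.01, 0, 0, 0], [0, 0, 0.009, 0, 0, 0], [0, 0, 0.004, 0, 0, 0], [0, 0, 0.002, 0, 0, 0], [0, 0, 0, 0, 0, 0], [0, 0, 0, 0, 0, 0]]

```text
t: 42.8
tcp_pos: [0.4773, -0.2473, 0.1496]
tool_rot: [0.649, 0.761, 0.0, 0.0]
force: [0.4, -0.1, -5.3]
finger_gap: 0.198
```

```bash
python3 - <<'E'
from plan import *
np.set_printoptions(precision=4,suppress=True)
w=snap('wrist','w21');s=manip.sense();r=R.from_quat(s['tool_rot']);p=s['tcp_pos']
cv2.imwrite('pics/c21.png',cv2.cvtColor(cv2.resize(w['img'][110:200,200:430],None,fx=3.4,fy=3.4,interpolation=cv2.INTER_CUBIC),cv2.COLOR_RGB2BGR))
plan([(.4787,-.2485,.15,99.1,.01)])
E
```

```text
t 42.85 now [ 0.4772 -0.2473  0.1496] yaw 99.0 gap 0.198 F [-0.7 -0.  -6.6] q [-0.69  0.57  1.75  0.    0.83 -0.84]
[[-0.0014,0.0013,-0.0004,0,0,-0.1]]
end [ 0.4787 -0.2485  0.15  ] 1
```

View pics/c21.png

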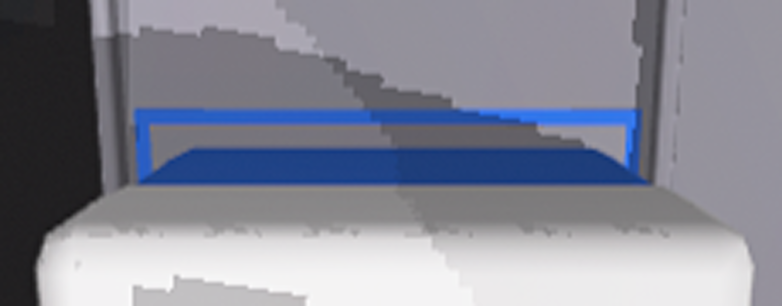

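```bash
python3 - <<'E'
from plan import *
np.set_printoptions(precision=4,suppress=True)
w=snap('wrist');s=manip.sense();r=R.from_quat(s['tool_rot']);p=s['tcp_pos']
a=r.apply([1,0,0]);b=r.apply([0,1,0])
zb=p[2]-.1413
f=lambda u,v:(200+u/3.4,110+v/3.4)
def pr(n,u,v,z):
    X=at_z(w,f(u,v),z)-p;print(n,'a %.4f b %.4f'%(X@a,X@b))
pr('base L',192,150,zb);pr('base R',593,150,zb)
for z in (.05,.06,.07,.08):
    pr(f'lid/body jct L z{z}',138,184,z+zb);pr('  R',652,184,z+zb)
for z in (.09,.1,.105):
    pr(f'lid top-ish L z{z}',40,245,z+zb);pr('  R',752,245,z+zb);pr('back',390,232,z+zb)
pr('outl L',135,108,.006);pr('outl R',641,108,.006)
print('cam',(np.array(w['world_from_camera'])[:3,3]-p)@a,(np.array(w['world_from_camera'])[2,3]))
E
```

```text
base L a 0.0542 b -0.0399
base R a 0.0542 b 0.0408
lid/body jct L z0.05 a 0.0537 b -0.0411
  R a 0.0537 b 0.0431
lid/body jct L z0.06 a 0.0550 b -0.0391
  R a 0.0550 b 0.0410
lid/body jct L z0.07 a 0.0562 b -0.0371
  R a 0.0563 b 0.0390
lid/body jct L z0.08 a 0.0575 b -0.0350
  R a 0.0575 b 0.0370
lid top-ish L z0.09 a 0.0506 b -0.0467
  R a 0.0507 b 0.0490
back a 0.0524 b 0.0003
lid top-ish L z0.1 a 0.0524 b -0.0439
  R a 0.0524 b 0.0461
back a 0.0540 b 0.0004
lid top-ish L z0.105 a 0.0532 b -0.0425
  R a 0.0533 b 0.0447
back a 0.0548 b 0.0004
outl L a 0.0623 b -0.0513
outl R a 0.0623 b 0.0504
cam 0.07995959190363029 0.26717129087489594
```

Call:
play_rows:
  steps:
    - [[0.002, -0.0005, 0, 0, 0, 0], [0, 0, 0.001, 0, 0, 0], [0, 0, 0.001, 0, 0, 0], [0, 0, 0, 0, 0, 0], [0, 0, 0, 0, 0, 0]]

```text
t: 43.52
tcp_pos: [0.4758, -0.2447, 0.1484]
tool_rot: [0.649, 0.761, 0.0, -0.0]
force: [-3.2, 3.0, 5.8]
finger_gap: 0.202
```

Call:
play_rows:
  steps:
    - [[0, 0, 0, 0, 0, 0], [0, 0, 0, 0, 0, 0], [0, 0, 0, 0, 0, 0], [0, 0, -0.02, 0, 0, 0], [0, 0, -0.04, 0, 0, 0], [0, 0, -0.05, 0, 0, 0], [0, 0, 0, 0, 0, 0], [0, 0, 0, 0, 0, 0]]
  fingers: 0.6

```text
t: 44.52
tcp_pos: [0.4759, -0.2451, 0.257]
tool_rot: [0.649, 0.761, -0.0, -0.0]
force: [0.4, -0.1, -0.7]
finger_gap: 0.599
```

```bash
python3 - <<'E'
from plan import *
np.set_printoptions(precision=4,suppress=True)
w=snap('wrist','w22');t=snap('top','t22')
cv2.imwrite('pics/c22.png',cv2.cvtColor(cv2.resize(w['img'][60:330,230:500],None,fx=2.2,fy=2.2,interpolation=cv2.INTER_CUBIC),cv2.COLOR_RGB2BGR))
plan([(.4787,-.2485,.15,99.1,.01)])
E
```

```text
t 44.62 now [ 0.4754 -0.2447  0.2559] yaw 99.0 gap 0.603 F [ 0.1  0.2 -0.3] q [-0.68  0.41  1.66  0.    1.08 -0.84]
[[-0.0004,0.0003,0.0096,0,0,0],[-0.0004,0.0002,0.0096,0,0,0],[-0.0004,0.0003,0.0097,0,0,0],[-0.0005,0.0002,0.0096,0,0,0],[-0.0004,0.0003,0.0096,-0.1,-0.1,0],[-0.0004,0.0003,0.0096,0,0,0],[-0.0004,0.0002,0.0097,0,0,0],[-0.0004,0.0002,0.0096,0,0,-0.1],[-0.0003,0.0003,0.0096,0,0,0],[-0.0004,0.0002,0.0096,0,0,0]]
[[-0.0004,0.0003,0.0097,0,0,0]]
end [ 0.4787 -0.2485  0.15  ] 11
```

View pics/c22.png

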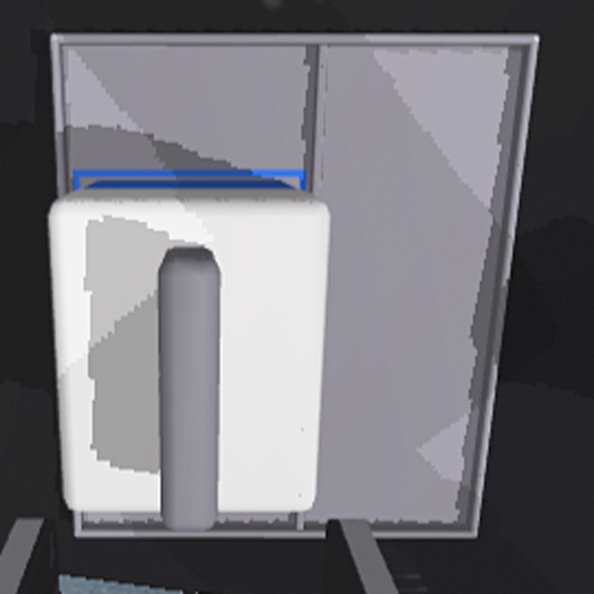

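View pics/t22.png

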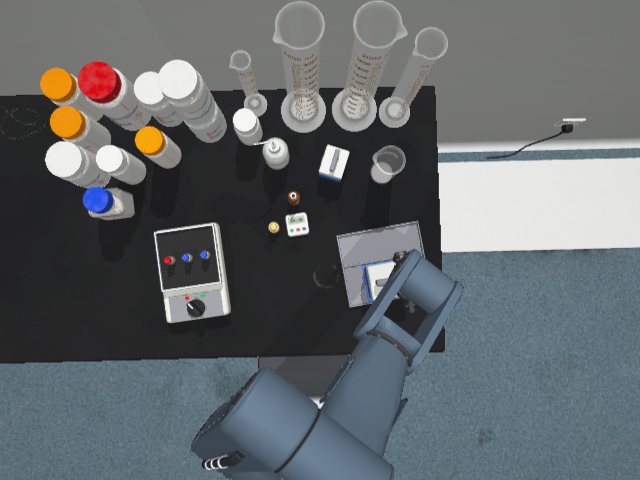

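```bash
python3 - <<'E'
from plan import *
plan([(.46,0,.26,70,.055),(.4155,.268,.2,41,.055)])
E
```

```text
t 44.62 now [ 0.4754 -0.2447  0.2559] yaw 99.0 gap 0.603 F [ 0.1  0.2 -0.3] q [-0.68  0.41  1.66  0.    1.08 -0.84]
[[0.0488,0.0046,-0.0007,0,0,5.8],[0.0491,-0.0003,-0.0007,-0.1,0,5.8],[0.0487,-0.0053,-0.0008,0,-0.1,5.8],[0.048,-0.0101,-0.0008,0,0,5.8],[0.0467,-0.015,-0.0008,-0.1,0,5.8],[0.0394,-0.0222,0.01,0,0,4.8],[0.0375,-0.0255,0.01,0,0,4.9],[0.0351,-0.0286,0.01,0,0,4.8],[0.0326,-0.0314,0.01,0,0,4.9],[0.0298,-0.034,0.0099,0,0,4.8]]
[[0.0269,-0.0365,0.01,0,0,4.8]]
end [0.4155 0.268  0.2   ] 11
```

Call:
play_rows:
  steps:
    - [[0.049, 0.0045, 0, 0, 0, 5.8], [0.049, -0.0005, 0, 0, 0, 5.8], [0.0485, -0.0055, 0, 0, 0, 5.8], [0.048, -0.01, 0, 0, 0, 5.8], [0.0465, -0.015, 0, 0, 0, 5.8], [0.0395, -0.022, 0.009, 0, 0, 4.8], [0.0375, -0.0255, 0.009, 0, 0, 4.9], [0.035, -0.0285, 0.009, 0, 0, 4.8], [0.0325, -0.0315, 0.009, 0, 0, 4.9], [0.03, -0.034, 0.009, 0, 0, 4.8]]
  fingers: 0.45

```text
t: 45.88
tcp_pos: [0.4223, 0.2236, 0.2107]
tool_rot: [0.922, 0.388, -0.001, -0.0]
force: [0.0, 0.2, -0.3]
finger_gap: 0.449
```

Call:
play_rows:
  steps:
    - [[0.027, -0.0365, 0.009, 0, 0, 4.8], [0, 0, 0, 0, 0, 0], [0, 0, 0, 0, 0, 0]]

```text
t: 46.25
tcp_pos: [0.4155, 0.2667, 0.2024]
tool_rot: [0.936, 0.351, -0.001, 0.0]
force: [0.4, -0.1, 0.1]
finger_gap: 0.451
```

```bash
python3 - <<'E'
from plan import *
np.set_printoptions(precision=4,suppress=True)
w=snap('wrist','w23');s=snap('scene','s23');t=snap('top','t23')
a=cv2.resize(s['img'][160:310,310:470],None,fx=3.5,fy=3.5,interpolation=cv2.INTER_CUBIC)
cv2.imwrite('pics/c23.png',cv2.cvtColor(a,cv2.COLOR_RGB2BGR))
cv2.imwrite('pics/c23t.png',cv2.cvtColor(cv2.resize(t['img'][200:330,320:450],None,fx=4.5,fy=4.5,interpolation=cv2.INTER_CUBIC),cv2.COLOR_RGB2BGR))
plan([(.4155,.268,.2,41,.055)])
E
```

```text
t 46.4 now [0.4163 0.2661 0.2032] yaw 40.9 gap 0.447 F [ 0.5  0.7 -0.1] q [ 0.34  0.43  1.81 -0.    0.9   1.2 ]
[[0.0007,-0.002,0.0032,0,0,-0.1]]
end [0.4155 0.268  0.2   ] 1
```

View pics/w23.png

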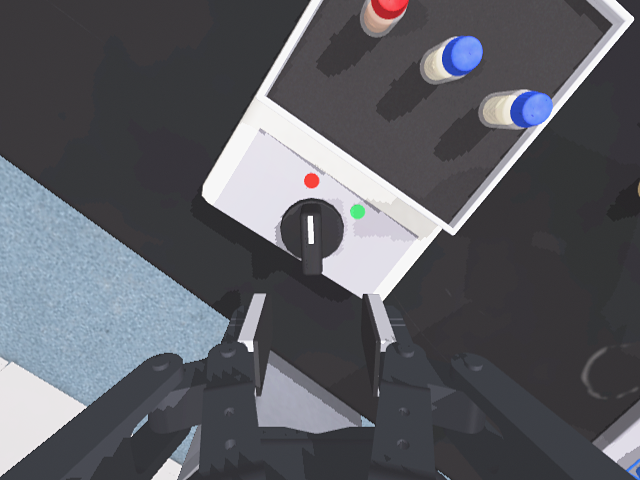

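View pics/c23.png

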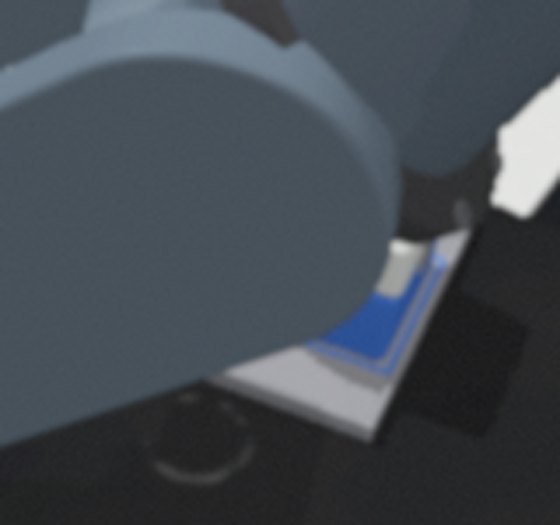

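View pics/c23t.png

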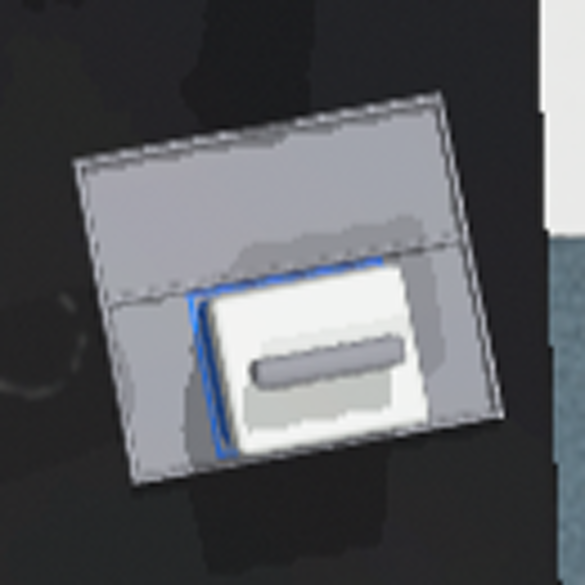

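```bash
python3 - <<'E'
from plan import *
np.set_printoptions(precision=4,suppress=True)
w=snap('wrist');a=w['img'].astype(int)
sub=np.zeros(a.shape[:2],bool);sub[205:265,290:335]=a[205:265,290:335].min(2)>200
ys,xs=np.nonzero(sub);print(xs.mean(),ys.min(),ys.max(),len(xs))
X=at_z(w,(xs[ys>=ys.max()-1].mean(),ys.max()),.092);Y=at_z(w,(xs[ys<=ys.min()+1].mean(),ys.min()),.092)
print('axis',X,'line yaw',np.degrees(np.arctan2(*(Y-X)[:2][::-1])))
plan([(.4155,.2685,.13,41.2,.04),(.4155,.2685,.092,41.2,.02)])
E
```

```text
318.1861313868613 205 264 274
axis [0.4118 0.2508 0.092 ] line yaw 36.38321325685098
t 46.45 now [0.4164 0.2661 0.2033] yaw 40.9 gap 0.454 F [-0.1  0.4 -0.4] q [ 0.34  0.43  1.81 -0.    0.9   1.2 ]
[[0.0004,-0.0012,0.0367,0,0,-0.1],[0.0005,-0.0013,0.0366,0,0,-0.2],[0,0,0.019,0,0,0],[0,0,0.019,0,0,0]]
end [0.4155 0.2685 0.092 ] 4
```

```bash
python3 - <<'E'
from plan import *
np.set_printoptions(precision=4,suppress=True)
w=snap('wrist');a=w['img'].astype(int)
m=np.zeros(a.shape[:2],'uint8');m[205:265,290:325]=a[205:265,290:325].min(2)>200
n,l,st,c=cv2.connectedComponentsWithStats(m)
for i in range(1,n):
    if st[i,4]<60: continue
    ys,xs=np.nonzero(l==i);print(st[i])
    X=at_z(w,(xs[ys>=ys.max()-1].mean(),ys.max()),.092);Y=at_z(w,(xs[ys<=ys.min()+1].mean(),ys.min()),.092)
    print('axis',X,'line yaw',np.degrees(np.arctan2(*(Y-X)[:2][::-1])))
E
```

```text
[306 216   6  28 144]
axis [0.4151 0.2698 0.092 ] line yaw 42.592509284114584
```

Call:
play_rows:
  steps:
    - [[0.0005, -0.0013, 0.037, 0, 0, 0], [0.0005, -0.0013, 0.037, 0, 0, 0], [0, 0, 0.019, 0, 0, 0], [0, 0, 0.019, 0, 0, 0], [0, 0, 0, 0, 0, 0], [0, 0, 0, 0, 0, 0]]

```text
t: 47.25
tcp_pos: [0.4157, 0.2696, 0.0919]
tool_rot: [0.937, 0.35, 0.001, -0.0]
force: [-0.8, 0.7, 0.3]
finger_gap: 0.446
```

Call:
play_rows:
  steps:
    - [[0, 0, 0, 0, 0, 0], [0, 0, 0, 0, 0, 0], [0, 0, 0, 0, 0, 0], [0, 0, 0, 0, 0, 0], [0, 0, 0, 0, 0, 0]]
  fingers: 0
  squeeze: 40

```text
t: 47.88
tcp_pos: [0.415, 0.2708, 0.0924]
tool_rot: [0.937, 0.35, 0.001, -0.001]
force: [-2.4, 4.8, 6.1]
finger_gap: 0.154
```

Call:
play_rows:
  steps:
    - [[0, 0, 0, 0, 0, 8], [0, 0, 0, 0, 0, 8], [0, 0, 0, 0, 0, 8], [0, 0, 0, 0, 0, 8], [0, 0, 0, 0, 0, 8], [0, 0, 0, 0, 0, 8], [0, 0, 0, 0, 0, 8], [0, 0, 0, 0, 0, 7], [0, 0, 0, 0, 0, 6], [0, 0, 0, 0, 0, 0]]

```text
t: 49.12
tcp_pos: [0.4152, 0.268, 0.0924]
tool_rot: [0.971, -0.241, 0.0, 0.002]
force: [0.5, -8.6, 8.3]
finger_gap: 0.162
```

Call:
play_rows:
  steps:
    - [[0, 0, 0, 0, 0, 0], [0, 0, 0, 0, 0, 0], [0, 0, 0, 0, 0, 0], [0, 0, -0.01, 0, 0, 0], [0, 0, -0.04, 0, 0, 0], [0, 0, -0.06, 0, 0, 0], [0, 0, -0.06, 0, 0, 0], [0, 0, 0, 0, 0, 0], [0, 0, 0, 0, 0, 0]]
  fingers: 0.45

```text
t: 50.25
tcp_pos: [0.4145, 0.2697, 0.2615]
tool_rot: [0.97, -0.242, 0.0, -0.0]
force: [-0.5, -0.3, -0.5]
finger_gap: 0.448
```

```bash
python3 - <<'E'
from plan import *
w=snap('wrist','w24');t=snap('top','t24');s=snap('scene','s24')
cv2.imwrite('pics/c24.png',cv2.cvtColor(cv2.resize(s['img'][150:450,150:470],None,fx=2,fy=2,interpolation=cv2.INTER_CUBIC),cv2.COLOR_RGB2BGR))
cv2.imwrite('pics/c24t.png',cv2.cvtColor(cv2.resize(t['img'][180:340,140:450],None,fx=2.5,fy=2.5,interpolation=cv2.INTER_CUBIC),cv2.COLOR_RGB2BGR))
plan([(.4155,.2685,.25,-28)])
E
```

```text
t 50.4 now [0.414  0.2694 0.2598] yaw -28.0 gap 0.45 F [-0.4  0.2 -0.1] q [0.35 0.35 1.75 0.   1.05 2.41]
[[0.0018,0.0001,0.0098,0.2,0.1,0]]
end [0.4155 0.2685 0.25  ] 1
```

View pics/w24.png

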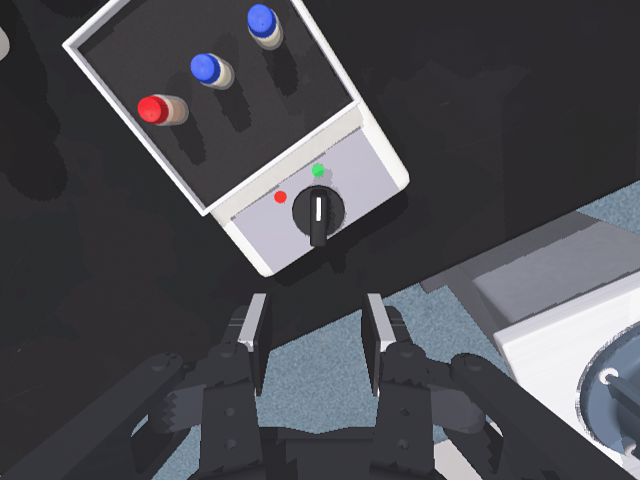

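View pics/c24.png

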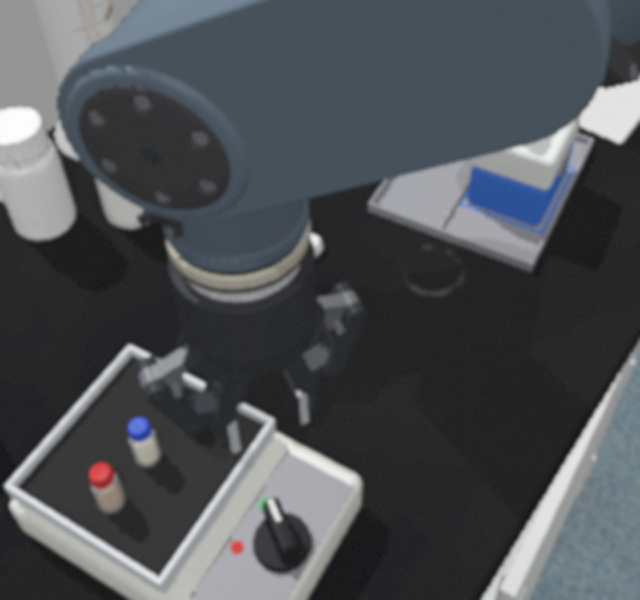

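View pics/c24t.png

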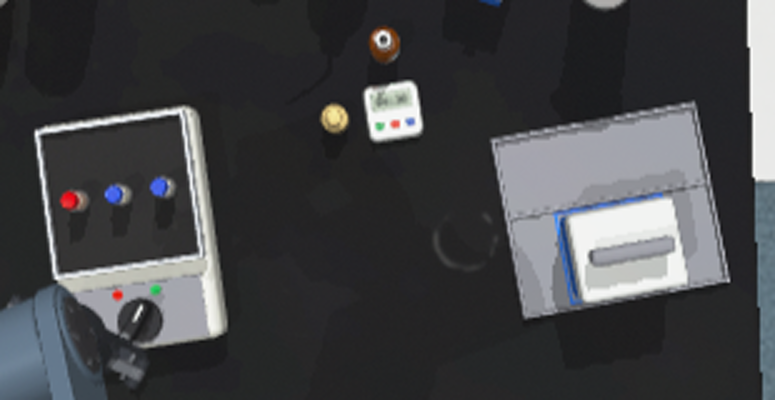

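```bash
python3 - <<'E'
from plan import *
np.set_printoptions(precision=4,suppress=True)
t=snap('top')
f=lambda u,v:(320+u/4.5,200+v/4.5)
e=[at_z(t,f(*x),.149) for x in [(250,374),(405,347)]];d=e[0]-e[1]
print('bar',(e[0]+e[1])/2,np.linalg.norm(d),np.degrees(np.arctan2(d[1],d[0]))-90)
L=np.array([at_z(t,f(*x),.111) for x in [(208,297),(398,264),(428,422),(240,453)]]);print('lid',L.mean(0))
k=np.array([at_z(t,f(*x),.014) for x in [(75,160),(440,94),(503,416),(134,484)]]);m=k.mean(0);th=np.radians(9.1);print('mark from caddy',m[:2]-.043*np.array([np.cos(th),np.sin(th)]))
E
```

```text
bar [ 0.4739 -0.2429  0.149 ] 0.08757793606736078 8.416433477778625
lid [ 0.474  -0.2433  0.111 ]
mark from caddy [ 0.4727 -0.2468]
```

```bash
python3 - <<'E'
from station import manip
print(manip.sign_off())
E
```

```text
the job is handed in; nothing more can be done
None
```

I did the job in the order asked and handed it in at about t = 50 s, with the arm clear of everything at z = 0.26 m.

- **What I did:**
  - Turned the knob to stop (red dot).
  - Stood the larger case on the worktop. It was knocked a few centimetres aside there, so I measured its position again before picking it up.
  - Stood the three vials present (red, blue, blue) in the tray; there was no white one.
  - Set the case back on its outline in the caddy.
  - Clicked the knob to run (green dot).
- **Last checks:**
  - Final pictures show all three vials upright in the tray and the pointer on the green dot.
  - The case sits inside the outline with an even margin on the two sides I could see.
  - The timer, weight and dropper were not touched; they look to be where they were.
- **What disagreed:** The measurements do not agree on how well the case is centred. The wrist view of the base edge puts it about 1 mm off centre, while the top camera's view of the bar and lid puts it about 3–4 mm to the left (+y). That is still within the outline's 5 mm margin. I could not see the margin on its right and back sides in the final pictures.

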